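# Clamp a profile in the quick-screw fixture

## Robot

A 6-joint arm with a two-finger parallel gripper is mounted at the origin on the work surface. World frame = base frame: x ahead of the robot, y to its left, z up, the work surface at z = 0. Lengths are in mm, angles in degrees, forces in N, time in s.
With the tool pointing down it reaches from about 350 to 850 mm from the base axis. Payload 8.1 kg.
Tool frame: the origin (TCP) lies at the very end of the fingers, on their centre line; the grasp point (between the pads) lies 19 mm behind it (tcp_to_grasp is the distance from the TCP to the grasp point, in mm); z points along the fingers, x is the direction in which the jaws open and shut, and the axes are right-handed (so a half turn about z gives the same grasp; the last joint's range is limited). The gripper opens to 85 mm and grips with 20 to 120 N. Pads are 22 mm wide; open, the fingers measure 114 mm over their backs; the gripper's body (76 mm by 85 mm) begins 54 mm behind the grasp point. The pads swing forward as they close: fully open they stand 13 mm farther back than shut.
Start: joints at [-81.555, 7.471, 85.268, -0, 87.261, -4.893], TCP at [138.442, -583.814, 197.292] pointing down, gripper open.
Joint ranges: [-169.43, 169.43], [-51.17, 129.36], [1.28, 143.12], [-76.62, 256.62], [0, 156.53], [-152.29, 152.29]. Speed limits (degrees/s): [136.94, 136.94, 159.86, 180, 180, 180].

## Interface

Orientations are given as [roll, pitch, yaw] about the fixed x, y, z axes, in that order (R = Rz(yaw) Ry(pitch) Rx(roll)).
In Python, from bench import * gives the robot as it stands. The module is installed in compiled form; this text tells all that it offers.
- The arm moves only by the tool apply_moves, never from a script. Its argument "targets" is text: rows parted by semicolons, each of 7 numbers parted by spaces: the turn, a rotation vector about the tool's x, y, z in rad, then the shift along the tool's x, y, z in cm, then the finger opening in cm, from 0 to 8.54. A call has exactly 5 rows; each row is the pose to reach, as a shift and turn from the pose commanded when the call began, along the tool's axes at that moment; what a row does not reach only later rows make up. A row lasts 1/10 s, in which the tool goes at most 50 mm and 8.59 degrees, less where a joint would pass 70% of its speed; a pose out of reach is approached as far as the arm can. A call with a gripper value outside its range is refused whole. The fingers move at their own pace and stop on an object; "force" is the grip in N (left out, the last holds). Time passes only in rows, so rows that repeat a pose let the fingers close, or fill a call up. It gives the time, the measured TCP pose, the force and the opening at its end, in the units of the state.
- sense(): the state, without advancing time (a new reading comes with each control period).
- snapshot(name): name is "scene" or "top"; returns the picture (384x512x3 uint8, red, green, blue); there is no depth.
- camera_model(name): a dict with "fx", "fy", "cx", "cy" (pixels), "position" and "attitude" of the camera in the world. Camera axes: x right, y up, looking along -z (the intrinsics and any distortion apply to the point x, -y, -z); pixel columns grow to the right and rows downward; lengths in mm; the calibration is good to about 2 mm. A picture is of the moment at which its call begins. camera_model takes no time and is no camera call.
- hand_in(): hands the job in, once; it reports no verdict.
Trained networks look in the newest picture that a camera, given by its name, has taken for a name from the list of things; names that differ only in an ending like _2 or _b are one class to them, and where a whole thing is asked for, a point or a joint stands for the part that bears it (a point fixed in the world has none). Each returns a list of dicts, best first, with "confidence" (0 to 1); they miss things now and then, are a little off and sometimes report something else, mostly with a low value. They report only what shows in the picture. A call takes as long as a camera call. They do not tell look-alikes from the thing itself.
- recognise(camera, query): "at" ([row, column] in pixels, amid what is visible of it).
- place_of(camera, query): "at" ([row, column] in pixels: a listed point, or the origin of a listed thing).
The state is a dict: "time": time; "joint_pos": joint angles; "qd": joint speeds; "joint_efforts": joint torques, N m; "tool_pos": TCP position; "tcp_rot": TCP orientation; "ft_force": force on the tool from outside, world axes, zero at the start; "wrist_torque": the same for the moment, N m; "finger_gap": finger opening in mm.
Only numpy, scipy, OpenCV 4.12 (cv2) and the standard library are available. Lean on these libraries where they do the work, as an engineer would, in place of code of your own. Each camera call takes 0.05 s, during which the arm holds its last target. There are 200 camera calls.

## Task

Slide the aluminium profile that lies in the clamping fixture gently along its bed until it is home against the end stop, then turn the black knob down until the foot holds it snugly, with about 15 N (anything from 9 to 22 N will do, over 32 N dents the profile), and let go. The knob sinks as it turns: let your grip follow it rather than push or pull along the screw, and leave the other things on the table alone.

Things in the scene. Friction and masses are not known exactly. Their poses are not given: they have to be found in the camera images.
- part_center (a point): centre of the workpiece: a 160 mm long piece of slotted aluminium profile, 40 x 40 mm in section, 0.2 to 0.35 kg, its length along its own y axis. It lies loose on the fixture's dark steel bed, between two low rails (15 mm high over the bed, 1.5 mm play a side, 120 mm long), under the bridge. Its y axis points to the end stop. It starts 25 to 50 mm short of the stop; its outer end sticks out by 95 to 125 mm beyond the bridge's flank and can be pushed there
- part: the same workpiece; origin at the middle of its underside
- part_end (a point): middle of the workpiece's far end face, the one that has to meet the end stop (80 mm along y from its centre)
- stop_face (a point): middle of the end stop's face (a steel plate 60 mm wide, top 60 mm above the table), at the height of 40 mm; the frame is that of the fixture: y points along the bed towards the stop (outwards from the workpiece), z up. The stop is 70 mm along y from the screw's axis
- stop: the end stop; origin under its face, at table height
- clamp: the fixture, bolted down: aluminium base plate 135 (x) x 270 (y) x 12 mm, with a grey bridge over the bed (114 mm along x, 36 mm along y, top at 117 mm, opening up to 95 mm; the columns' inner flanks are at x = +/-35 mm). Origin at table height on the screw's axis, z up, y along the bed to the end stop
- foot: the screw's foot over the middle of the bed; origin on the axis, at the underside of its steel holder (20 mm across). Below, a rubber pad (26 mm across) sits on a hand-set thread, its underside 11 to 19 mm under the origin, different each time and not measured. The holder is sprung on the stem, 8 N per mm. Foot and pad go straight down. The gap to the workpiece is 5 to 17 mm at the start: feel the contact in the turning torque
- knob_grip (a point): centre of the round black knob on the screw's top (40 mm in diameter, 30 mm high), on the axis, 15 mm above its underside, about 180 mm above the table at the start, axis vertical. The knob can be taken round its side at any yaw; 45 mm or more are free between knob and bridge at the start, 25 mm when tight. The frame turns with the knob
- knob (a joint): knob's turn in rad, grows clockwise seen from above = downwards, tightening; starts at 0 to 0.4, end of its range 7.0. The thread is steep: knob, stem and foot go down together by 4.775 mm per rad (30 mm a turn). Turning takes 0.14 N m of friction, and 0.0048 N m more for each newton that the foot presses; friction keeps it where it is left (a hand that stops may feel the friction reversed, not the load)
- knob_float (a joint): axial give of the knob on its stem in m, 0 at rest, positive when it is pulled up: a sprung coupling, 4 N per mm. Pulled or pushed off by 3 mm (12 N) it is damaged, so the grip must go up and down with the knob as it is turned
- green_bottle: bystander: green bottle, 62 mm across, 190 mm high
- yellow_bottle: bystander: yellow bottle, 60 mm across, 170 mm high
- tin: bystander: tin, 72 mm across, 50 mm high
- pill_jar: bystander: small jar, 44 mm across, 75 mm high
- orange: bystander: orange, 72 mm across
- offcut: bystander: short offcut (60 mm) of the same profile, lying on the table
- wrench: bystander: 150 mm wrench, lying
Mind the look-alikes: they are no part of the job. What is shaped like the part but blue or pink is not meant.

How it is judged (in metres and radians):
On the way, in this order (a step that is already met when the one before it is completed fails the run):
1. the profile is home against the end stop, before the foot presses on it (y of part_end in the frame of stop_face above -0.0025 m and contact force between foot and part below 2 N), for 0.2 s.
2. the foot holds the profile with 9 N or more while it is home (y of part_end in the frame of stop_face above -0.0025 m and contact force between foot and part above 9 N), for 0.2 s.
At the end, for the whole second after the job is handed in: The profile's end is within 2.5 mm of the end stop's face, straight in its bed and at rest, and the foot presses on it with 9 to 22 N (all of step 2 and contact force between foot and part below 22 N and linear speed of part below 0.005 m/s and angle between the y axis of part and the y axis of stop_face, either way round below 0.05 rad); the robot touches nothing.
It fails at once if the foot presses on the profile with more than 32 N (contact force between foot and part above 32 N).
It fails at once if the profile is pushed against the end stop with more than 30 N (contact force between part and stop above 30 N).
It fails at once if the knob is pulled or pushed more than 3 mm along its axis, off its rest on the stem (value of joint knob_float above 0.003 m or value of joint knob_float below -0.003 m).
It fails at once if a bystander is moved by more than 20 mm (distance of any of green_bottle, yellow_bottle, tin, pill_jar, orange, offcut, wrench from where it was at the start of the episode above 0.02 m).
It also fails if it takes over 72 s, if anything falls off the work surface, if the arm or the gripper's body presses on something with over 40 N, if the wrist force passes 120 N, or if a joint passes its speed limit or range.

## Working session

There is one attempt and no reset: what is moved stays moved. The work goes in short steps, Python scripts to look and compute and a tool call to move; the robot and the scene stay as the last step left them, time stands still between calls to the robot, and variables do not carry over. Pictures are saved under pics/ and viewed, about 8 in all and at most 12, crops included, and the job is handed in when it is done.

Besides the shell and the picture viewer there is one more tool, called after "Call:" as name(argument=value, ...), one argument or row to a line, values as JSON. apply_moves: Moves the arm, as the interface text tells. Its arguments: {"type":"object","properties":{"targets":{"type":"string"},"force":{"type":"number"}},"required":["targets"]}

```bash
mkdir -p pics
cat > h.py <<'E'
from bench import *
import numpy as np, cv2
from scipy.spatial.transform import Rotation as R
def cam(n):
    return camera_model(n)
E
python3 - <<'E'
from h import *
for n in ("scene","top"):
    im=snapshot(n); cv2.imwrite(f"pics/{n}0.png",im[:,:,::-1]); print(n,cam(n))
    for q in ("part_center","part_end","stop_face","clamp","foot","knob_grip","stop"):
        print(q,[(np.round(d["at"],1).tolist(),round(d["confidence"],2)) for d in place_of(n,q)[:3]])
s=sense(); print(s)
E
```

```text
scene {'fx': 491.4633759742018, 'fy': 491.4633759742018, 'cx': 256.9309043139975, 'cy': 195.4587247329783, 'position': array([1196.23225628,  440.6280193 , 1162.45307908]), 'attitude': array([ 38.00550246,   0.23552964, 127.95142933])}
part_center [([139.7, 252.2], 0.95), ([203.5, 250.0], 0.91), ([286.4, 329.0], 0.57)]
part_end [([141.1, 225.6], 0.86), ([295.8, 296.8], 0.75), ([184.5, 206.5], 0.71)]
stop_face [([222.9, 286.5], 0.58)]
clamp [([213.6, 267.7], 0.61)]
foot [([177.1, 265.9], 0.47), ([149.9, 155.7], 0.43), ([187.1, 293.9], 0.34)]
knob_grip [([176.6, 266.7], 0.79)]
stop [([225.7, 287.6], 0.87)]
top {'fx': 380.61573571768525, 'fy': 380.61573571768525, 'cx': 253.2068066628131, 'cy': 185.90509853787134, 'position': array([ 441.71771823,  -55.16542535, 1199.8758772 ]), 'attitude': array([  6.03925536,   0.49098333, -89.02822523])}
part_center [([198.1, 266.8], 0.84), ([176.5, 346.7], 0.76), ([164.6, 169.4], 0.65)]
part_end [([243.4, 344.6], 0.83), ([145.5, 188.0], 0.79), ([189.9, 321.4], 0.75)]
stop_face [([199.5, 232.5], 0.84)]
clamp [([197.7, 257.0], 0.67)]
foot []
knob_grip [([198.4, 258.4], 0.66)]
stop [([197.1, 232.0], 0.54)]
{'time': 0.8, 'joint_pos': array([-8.15548179e+01,  7.46831923e+00,  8.52661298e+01, -5.80935427e-04,
        8.72611987e+01, -4.89236188e+00]), 'qd': array([ 0.04282826,  0.07335036, -0.08274066, -0.08454237, -0.05426761,
        0.05652529]), 'joint_efforts': array([-1.84714751e-03, -5.69259202e+01, -5.00840735e+01, -3.64988146e-04,
        9.06050554e-04, -3.29424415e-05]), 'tool_pos': array([ 138.44092556, -583.83505266,  197.33795462]), 'tcp_rot': array([ 1.79999051e+02, -4.28692000e-03, -7.66624282e+01]), 'ft_force': array([0.07438877, 0.30082103, 0.10457904]), 'wrist_torque': array([ 0.02679373, -0.05011165,  0.04046771]), 'finger_gap': 85.68773895957868}
```

View pics/scene0.png

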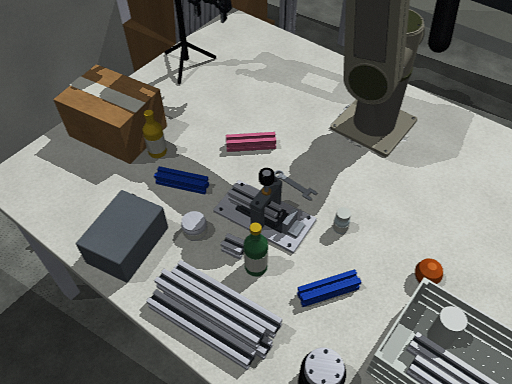

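View pics/top0.png

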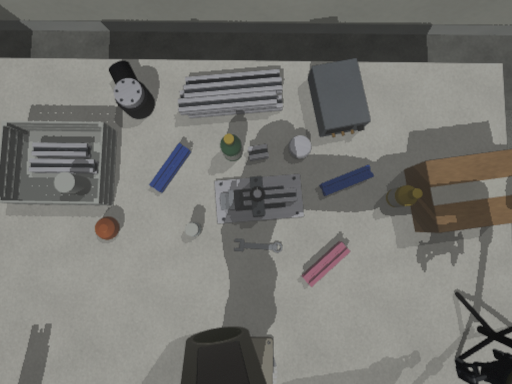

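Scene: fixture around (205,265), knob (177,267), stop at its right-lower end (223,287), green bottle in front (250,256). Top: knob (195,257), stop on the left (199,232), profile sticks out right (towards world -y); wrench is below (245,260), and an offcut above (150,258). Next I fit the fixture pose.

```bash
cat >> h.py <<'E'
def proj(n,P):
    c=cam(n); Q=(np.atleast_2d(P)-c["position"])@R.from_euler("xyz",c["attitude"],degrees=True).as_matrix()
    return np.c_[c["cy"]-c["fy"]*Q[:,1]/-Q[:,2], c["cx"]+c["fx"]*Q[:,0]/-Q[:,2]]  # row, col
def ray(n,rc,z):
    c=cam(n); d=R.from_euler("xyz",c["attitude"],degrees=True).apply([(rc[1]-c["cx"])/c["fx"],-(rc[0]-c["cy"])/c["fy"],-1])
    return c["position"]+d*(z-c["position"][2])/d[2]
def fx(p,L):
    a=p[2]; L=np.atleast_2d(L).astype(float)
    return np.c_[p[0]+np.cos(a)*L[:,0]-np.sin(a)*L[:,1], p[1]+np.sin(a)*L[:,0]+np.cos(a)*L[:,1], L[:,2]]
E
cat > fit.py <<'E'
from h import *
from scipy.optimize import least_squares
obs=[("scene",(222.9,286.5),(0,70,40)),("scene",(213.6,267.7),(0,0,0)),("scene",(176.6,266.7),(0,0,180)),("scene",(225.7,287.6),(0,70,0)),
("top",(199.5,232.5),(0,70,40)),("top",(197.7,257),(0,0,0)),("top",(198.4,258.4),(0,0,180)),("top",(197.1,232),(0,70,0))]
f=lambda p:np.concatenate([(proj(n,fx(p,L))[0]-o) for n,o,L in obs])
r=least_squares(f,[420,-60,0.],loss="soft_l1"); p=r.x
print(p[:2],np.degrees(p[2])); print(np.round(f(p).reshape(-1,2),1).tolist())
for n,q,z in (("top",(198.1,266.8),40),("scene",(203.5,250),40)): print(ray(n,q,z))
K=5
for n,(r0,c0) in (("top",(160,200)),("scene",(150,200))):
    h,w=100,130
    im=cv2.resize(snapshot(n)[r0:r0+h,c0:c0+w],None,fx=K,fy=K,interpolation=cv2.INTER_CUBIC)[:,:,::-1].copy()
    cv2.imwrite(f"pics/{n}_raw.png",im)
    pt=lambda L:[tuple(int(round(v)) for v in ((q[1]-c0+.5)*K,(q[0]-r0+.5)*K)) for q in proj(n,fx(p,L))]
    for L,col in (([(-57,-18,117),(57,-18,117),(57,18,117),(-57,18,117)],(0,0,255)),([(-30,70,60),(30,70,60)],(0,255,0))):
        cv2.polylines(im,[np.array(pt(L))],True,col,1)
    for z in (165,195):
        a=np.linspace(0,6.28,24); cv2.polylines(im,[np.array(pt(np.c_[20*np.cos(a),20*np.sin(a),0*a+z]))],True,(255,0,255),1)
    cv2.imwrite(f"pics/{n}_ov.png",im)
E
python3 fit.py; python3 -c "
import cv2,numpy as np
cv2.imwrite('pics/b.png',np.vstack([np.hstack([cv2.resize(cv2.imread(f'pics/{n}_ov.png'),(399,300)) for n in ('top','scene')]),np.hstack([cv2.resize(cv2.imread(f'pics/{n}_raw.png'),(399,300)) for n in ('top','scene')])]))"
```

```text
[523.18576495 -53.17789492] -22680.7694435585
[[-3.1, 0.5], [1.9, -0.7], [-1.2, 1.1], [2.2, -1.3], [-0.8, 0.9], [2.5, -0.7], [-2.7, -2.2], [2.5, 2.1]]
[527.47780382 -85.27996785  40.        ]
[ 542.60080891 -100.16229402   40.        ]
```

View pics/b.png

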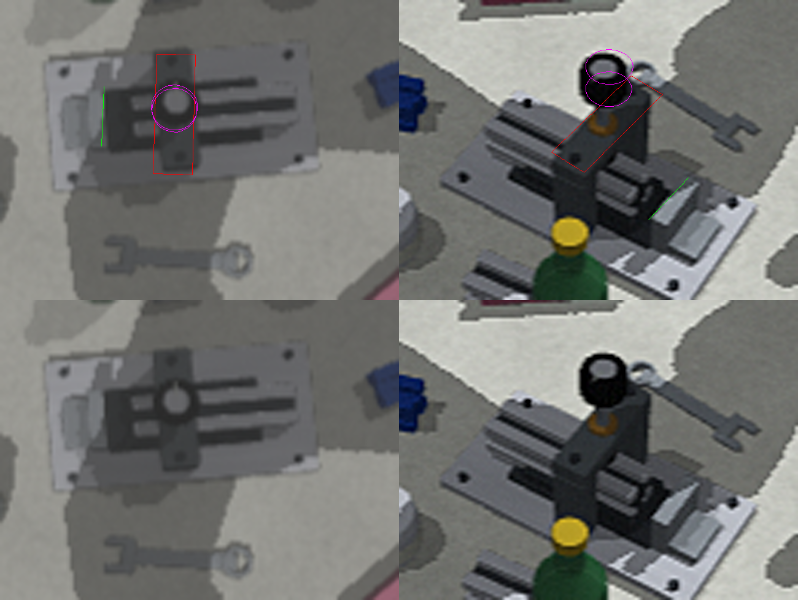

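The overlay is nearly right: the knob agrees and the drawn yaw is close. I refine the pose with plate and bridge corners read from the crop.

```bash
cat > fit2.py <<'E'
from h import *
from scipy.optimize import least_squares
k=399/130
T=lambda x,y:(160+y/k-.5,200+x/k-.5); S=lambda x,y:(150+y/k-.5,200+(x-399)/k-.5)
pl=[("top",T(45,59),(67.5,135,12)),("top",T(305,40),(67.5,-135,12)),("top",T(320,165),(-67.5,-135,12)),("top",T(54,189),(-67.5,135,12)),
("scene",S(440,177),(67.5,-135,12)),("scene",S(757,206),(-67.5,135,12))]
br=[("top",T(155,51),(57,18,117)),("top",T(192,48),(57,-18,117)),("top",T(200,167),(-57,-18,117)),("top",T(163,172),(-57,18,117))]
kn=[("top",T(176,102),(0,0,190)),("scene",S(603,79),(0,0,180)),("top",(199.5,232.5),(0,70,40)),("scene",(222.9,286.5),(0,70,40))]
def f(p):
    o=[]
    for n,q,L in pl: o.append(proj(n,fx(p,np.add(L,(0,p[3],0))))[0]-q)
    for n,q,L in br: o.append(proj(n,fx(p,L))[0]-q)
    for i,(n,q,L) in enumerate(kn): o.append(proj(n,fx(p,np.add(L,(0,0,p[4] if i<2 else 0))))[0]-q)
    return np.concatenate(o+[[p[4]/5]])
r=least_squares(f,[523,-53,0.05,0,0],loss="soft_l1"); p=r.x
print(p[:2],np.degrees(p[2]),p[3:]); print(np.round(f(p)[:-1].reshape(-1,2),1).tolist())
print("part outer end",ray("top",T(296,104),60))
a=p[2]; d=ray("top",T(296,104),60)[:2]-p[:2]; print("local",np.cos(a)*d[0]+np.sin(a)*d[1],-np.sin(a)*d[0]+np.cos(a)*d[1])
for q in ("green_bottle","tin","wrench","offcut","pill_jar"):
    for n in ("top","scene"): print(q,n,[(np.round(ray(n,d["at"],0)[:2]).tolist(),round(d["confidence"],2)) for d in place_of(n,q)[:2]])
E
python3 fit2.py
```

```text
[530.25532721 -54.87944092] 5.320434291034442 [-5.35089884  3.6773527 ]
[[0.8, -0.0], [0.4, 0.8], [2.6, -0.2], [1.4, -0.2], [2.0, -1.0], [1.3, -0.2], [-0.4, -0.9], [-0.4, -0.4], [0.5, 0.1], [-0.1, -0.5], [-0.1, 0.1], [0.6, -0.3], [-0.7, 1.5], [-3.5, -0.0]]
part outer end [ 541.61484251 -172.03418472   60.        ]
local 0.44731908680450694 -117.70332403402942
green_bottle top [([680.0, 14.0], 0.78)]
green_bottle scene [([678.0, 36.0], 0.93)]
tin top [([677.0, -195.0], 0.89)]
tin scene [([685.0, -194.0], 0.95), ([508.0, -114.0], 0.7)]
wrench top [([539.0, -91.0], 0.75), ([381.0, -58.0], 0.68)]
wrench scene [([378.0, -56.0], 0.81)]
offcut top [([660.0, -47.0], 0.5), ([681.0, 23.0], 0.29)]
offcut scene [([671.0, -51.0], 0.96), ([532.0, -102.0], 0.22)]
pill_jar top [([424.0, 134.0], 0.59)]
pill_jar scene [([433.0, 140.0], 0.84), ([526.0, -489.0], 0.72)]
```

Call:
apply_moves(
  targets="0 0 -0.14 -2.2 -3.9 0 0; 0 0 -0.28 -4.4 -7.8 0 0; 0 0 -0.42 -6.6 -11.7 0 0; 0 0 -0.56 -8.8 -15.6 0 0; 0 0 -0.70 -11 -19.5 0 0",
  force=40,
)

```text
time: 1.9
tool_pos: [303.8, -430.5, 197.5]
tcp_rot: [180.0, -0.0, -36.2]
ft_force: [1.1, -1.1, 0.6]
finger_gap: 12.1
```

```bash
cat >> h.py <<'E'
def delta(x,y,z,yaw):  # target pose (tool down) -> turn rad, shift cm in the tool frame
    s=sense(); r=R.from_euler("xyz",s["tcp_rot"],degrees=True)
    t=R.from_euler("xyz",[180,0,yaw],degrees=True)
    print("turn",np.round((r.inv()*t).as_rotvec(),3),"cm",np.round(r.inv().apply(np.array([x,y,z])-s["tool_pos"])/10,2),
     "pose",np.round(s["tool_pos"],1),np.round(s["tcp_rot"],2),"F",np.round(s["ft_force"],2),"T",np.round(s["wrist_torque"],3),"gap",round(s["finger_gap"],1),"t",s["time"],"j",np.round(s["joint_pos"],1))
E
python3 -c "
from h import *
delta(544.6,-209.2,197,5.3)"
```

```text
turn [ 0.    -0.    -0.725] cm [  6.33 -32.08   0.04] pose [ 303.8 -430.5  197.5] [ 1.7999e+02 -3.0000e-02 -3.6240e+01] F [ 1.12 -1.09  0.58] T [-0.023  0.006 -0.007] gap 12.1 t 1.9 j [-60.4  -3.9  96.9   0.   87.  -24.1]
```

Call:
apply_moves(
  targets="0 0 -0.14 0.8 -4.2 0 0; 0 0 -0.28 1.6 -8.4 0 0; 0 0 -0.42 2.4 -12.6 0 0; 0 0 -0.56 3.2 -16.8 0 0; 0 0 -0.70 4.0 -21 0 0",
)

```text
time: 2.4
tool_pos: [461.2, -285.6, 197.6]
tcp_rot: [180.0, -0.0, 3.9]
ft_force: [0.6, -0.4, 0.7]
finger_gap: 0.2
```

Call:
apply_moves(
  targets="0 0 0 0 0 0 0; 0 0 0 0 0 0 0; 0 0 0 0 0 0 0; 0 0 0 0 0 0 0; 0 0 0 0 0 0 0",
)

```text
time: 2.9
tool_pos: [459.3, -287.9, 197.4]
tcp_rot: [180.0, 0.0, 3.4]
ft_force: [-0.8, -0.4, -0.5]
finger_gap: -0.1
```

```bash
python3 -c "
from h import *
delta(544.6,-209.2,110,5.3)"
```

```text
turn [ 0.     0.    -0.033] cm [ 8.99 -7.35  8.73] pose [ 459.3 -287.9  197.4] [179.99   0.     3.42] F [-0.81 -0.43 -0.52] T [-0.062 -0.022  0.026] gap -0.1 t 2.9 j [-37.5  -1.5  94.6  -0.   87.  -40.9]
```

Call:
apply_moves(
  targets="0 0 -0.01 3 -2.5 1 0; 0 0 -0.02 6 -5 3 0; 0 0 -0.033 9 -7.35 6 0; 0 0 -0.033 9 -7.35 8.7 0; 0 0 -0.033 9 -7.35 8.7 0",
)

```text
time: 3.4
tool_pos: [542.3, -206.4, 105.4]
tcp_rot: [-179.8, 0.4, 5.5]
ft_force: [-0.7, -0.5, -0.7]
finger_gap: 0.2
```

```bash
python3 -c "
from h import *
delta(544.6,-209.2,34,5.3)
for n,(r,c) in (('top',(150,190)),('scene',(130,180))):
    im=snapshot(n); cv2.imwrite(f'pics/{n}2.png',cv2.resize(im[r:r+110,c:c+150],None,fx=2.66,fy=2.66,interpolation=2)[:,:,::-1])
cv2.imwrite('pics/c.png',np.hstack([cv2.imread('pics/top2.png'),cv2.imread('pics/scene2.png')]))"
```

```text
turn [-0.004  0.007  0.003] cm [0.25 0.33 7.13] pose [ 542.3 -206.4  105.4] [-179.76    0.41    5.47] F [-0.71 -0.46 -0.66] T [ 0.031  0.077 -0.002] gap 0.2 t 3.4 j [-25.9   8.4  94.   -0.   78.1 -31.4]
```

View pics/c.png

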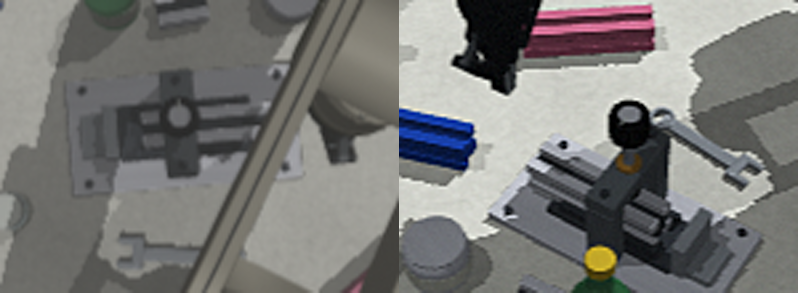

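The gripper tip shows at (490,85) in the scene crop and (342,155) in the top crop, clear of the profile's end. I check the projection against the TCP.

```bash
python3 -c "
from h import *
delta(544.6,-209.2,34,5.3)
for n in ('top','scene'): print(n,proj(n,sense()['tool_pos']))"
```

```text
turn [-0.     0.001  0.001] cm [0.02 0.07 7.63] pose [ 544.5 -208.6  110.3] [-1.7997e+02  8.0000e-02  5.3800e+00] F [ 0.61 -0.42  0.89] T [-0.006 -0.054 -0.026] gap 0.1 t 3.5 j [-26.    8.2  93.7  -0.   78.2 -31.4]
top [[191.10397814 310.49420626]]
scene [[170.22906141 219.23146267]]
```

Call:
apply_moves(
  targets="0 0 0 0 0 2 0; 0 0 0 0 0 4 0; 0 0 0 0 0 5.5 0; 0 0 0 0 0 6.5 0; 0 0 0 0 0 7.3 0",
)

```text
time: 4.0
tool_pos: [545.5, -208.7, 37.6]
tcp_rot: [180.0, -0.0, 5.4]
ft_force: [-0.4, 0.3, -0.6]
finger_gap: -0.3
```

```bash
python3 -c "
from h import *
snapshot('top')
delta(544.6,-209.2,34,5.3)
im=snapshot('scene'); r,c=130,180; print((proj('scene',np.array([sense()['tool_pos'],[543.3,-189.1,60]]))-[r,c])*4)
cv2.imwrite('pics/d.png',cv2.resize(im[r:r+110,c:c+150],None,fx=4,fy=4,interpolation=2)[:,:,::-1])"
```

```text
turn [-0.     0.001  0.002] cm [-0.02  0.1   0.21] pose [ 544.7 -208.2   36.1] [-1.7998e+02  4.0000e-02  5.4100e+00] F [-0.85  0.18 -1.27] T [ 0.046  0.004 -0.019] gap -0.1 t 4.05 j [-26.   12.6  97.   -0.   70.5 -31.4]
[[227.04536493 163.64985399]
 [217.97073943 182.85585912]]
```

View pics/d.png

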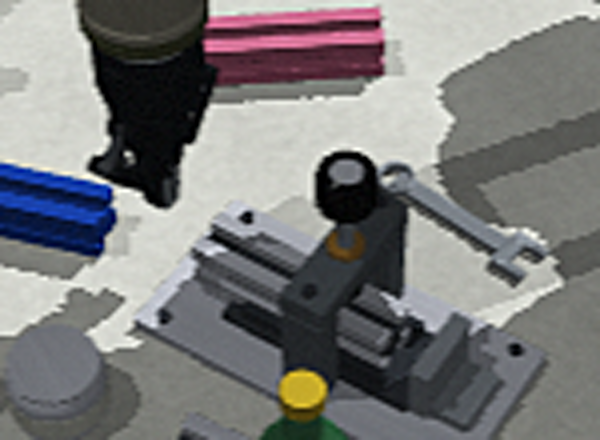

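The tip shows at (165,205), the part's outer end near (220,235) and the knob at (347,185). The TCP should project to (164,227), so I check that mismatch.

```bash
python3 -c "
from h import *
p=[530.26,-54.88,np.radians(5.32)]; r,c=130,180
P=lambda Q:np.round((proj('scene',Q)-[r,c]+.5)*4)[:,::-1].tolist()
t=sense()['tool_pos']
print('tool up 0,20,54,73',P([t+[0,0,h] for h in (0,20,54,73,150)]))
print('tool +-x15',P([t+[15,0,0],t-[15,0,0],t+[0,11,0],t-[0,11,0]]))
print('plate',P(fx(p,[(67.5,-140,12),(-67.5,130,12),(67.5,130,12),(-67.5,-140,12)])))
print('part outer top/bot',P(fx(p,[(20,-118,60),(-20,-118,60),(20,-118,20),(-20,-118,20)])),'knob',P(fx(p,[(0,0,165),(0,0,199)])))
"
```

```text
tool up 0,20,54,73 [[166.0, 229.0], [164.0, 212.0], [161.0, 182.0], [159.0, 164.0], [152.0, 90.0]]
tool +-x15 [[152.0, 242.0], [179.0, 217.0], [177.0, 236.0], [154.0, 222.0]]
plate [[130.0, 319.0], [546.0, 354.0], [452.0, 490.0], [234.0, 199.0]]
part outer top/bot [[189.0, 247.0], [220.0, 211.0], [191.0, 281.0], [222.0, 245.0]] knob [[345.0, 204.0], [345.0, 170.0]]
```

```bash
python3 -c "
from h import *
im=snapshot('scene'); a=im[130:200,190:250]
b=snapshot('top')[170:240,280:340]
f=lambda x:cv2.convertScaleAbs(cv2.resize(x,(390,455),interpolation=cv2.INTER_NEAREST)[:,:,::-1],alpha=2.0,beta=25)
cv2.imwrite('pics/e.png',np.hstack([f(a),f(b)]))"
```

```text
(no output)
```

View pics/e.png

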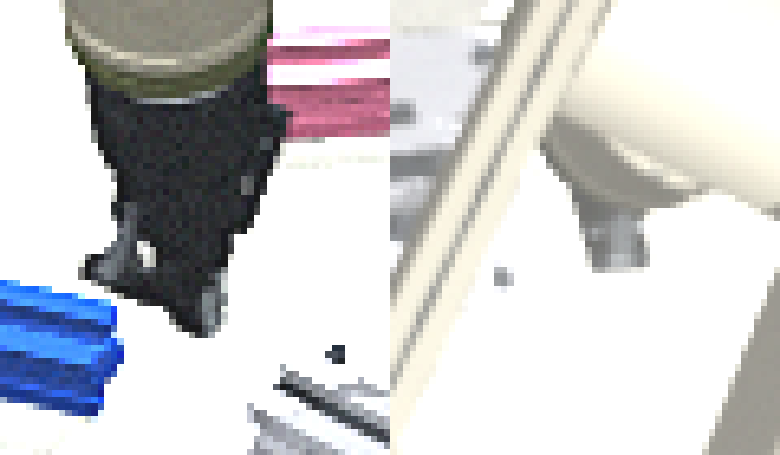

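The mismatch suggests the visible fingertip is above where I project it. Contact forces will settle that, so I approach the end face slowly.

Call:
apply_moves(
  targets="0 0 0 0 -0.5 0.2 0; 0 0 0 0 -1.0 0.2 0; 0 0 0 0 -1.4 0.2 0; 0 0 0 0 -1.7 0.2 0; 0 0 0 0 -1.9 0.2 0",
)

```text
time: 4.7
tool_pos: [543.6, -188.6, 35.5]
tcp_rot: [180.0, -0.0, 5.5]
ft_force: [-0.4, 0.4, 1.2]
finger_gap: -0.2
```

Call:
apply_moves(
  targets="0 0 0 0 -0.2 0 0; 0 0 0 0 -0.4 0 0; 0 0 0 0 -0.6 0 0; 0 0 0 0 -0.8 0 0; 0 0 0 0 -1.0 0 0",
)

```text
time: 5.2
tool_pos: [542.5, -179.0, 35.3]
tcp_rot: [-180.0, 0.0, 5.4]
ft_force: [0.6, 0.3, -0.1]
finger_gap: -0.0
```

Call:
apply_moves(
  targets="0 0 0 0 -0.2 0 0; 0 0 0 0 -0.4 0 0; 0 0 0 0 -0.6 0 0; 0 0 0 0 -0.8 0 0; 0 0 0 0 -1.0 0 0",
)

```text
time: 5.7
tool_pos: [541.6, -169.0, 35.3]
tcp_rot: [180.0, -0.0, 5.4]
ft_force: [0.5, -0.5, -0.2]
finger_gap: -0.0
```

```bash
python3 -c "
from h import *
delta(544.6,-209.2,34,5.3)
t=sense()['tool_pos']
im=snapshot('scene'); 
print((proj('scene',t)-[145,205])*5)
cv2.imwrite('pics/f.png',cv2.resize(im[145:245,205:325],None,fx=5,fy=5,interpolation=2)[:,:,::-1])"
```

```text
turn [ 0.    -0.     0.003] cm [-0.08  4.03  0.13] pose [ 541.6 -169.    35.3] [180.    -0.     5.44] F [ 0.55 -0.46 -0.16] T [-0.007  0.01   0.001] gap -0.0 t 5.7 j [-22.5  10.3  99.7   0.   70.  -28. ]
[[238.71299798 134.03415253]]
```

View pics/f.png

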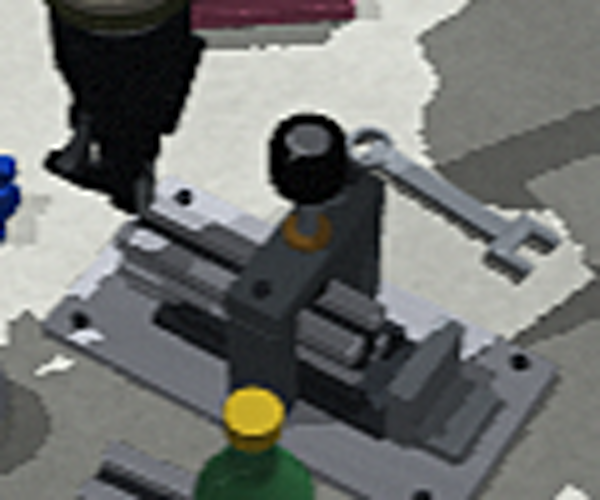

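The finger is at (135,210), right at the profile's outer end (122-150, 208-235). I compare with the first picture to see whether the profile has moved, without viewing it.

```bash
python3 -c "
from h import *
a=cv2.imread('pics/scene0.png').astype(int); im=snapshot('scene')[:,:,::-1]; cv2.imwrite('pics/scene3.png',im)
d=np.abs(a-im.astype(int)).sum(2)
print(d[205:226,262:292:1]//10)
p=[530.26,-54.88,np.radians(5.32)]
print('far end corners if y=42',proj('scene',fx(p,[(20,42,60),(-20,42,60),(20,70,60),(-20,70,60)])))
for q in ('part_center','part_end'): print(q,[(np.round(x['at'],1).tolist(),round(x['confidence'],2)) for x in place_of('scene',q)[:4]])
"
```

```text
[[ 1  0  2  0  1  0  2  2  3  2  2  3  1  2  1  1  2  0  9 26 29 30 29 29
  29 29 30 28 29 34]
 [ 1  0  2  0  0  0  2  0  2  3  1  2  2  3  2  1  2  2  0  2 19 30 29 29
  30 28 28 29 28 29]
 [ 1  0  1  2  3  2  0  1  1  1  2  1  2  2  3  3  3  3  1  2 22 31 29 29
  28 30 30 30 29 29]
 [ 1  0  1  2  1  4  2  1  0  0  2  0  2  1  2  2  3  2  3  0 22 33 30 30
  30 28 29 29 31 31]
 [ 1  1  1  2  2  2  3  1  2  1  0  0  0  1  2  2  0  1  1  5  5 14 28 32
  31 29 28 29 30 26]
 [ 1  0  1  3  1  1  2  3  1  3  2  1  0  0  0  1  1  1  1  3  8  6  5 14
  28 30 29 30 30 27]
 [ 1  1  1  2  1  3  2  2  2  2  2  3  2  2  0  0  1  0  2  8  5  2  7  7
  25 32 32 32 28  9]
 [ 0  1  1  2  2  1  3  2  2  2  2  2  2  3  3  2  1  2  6 11  6  0  0  1
  20 33 34 28  9  1]
 [ 0  2  0  1  1  2  1  1  2  2  3  1  2  3  3  3  0  0 14 13  3  0  1  0
   2  9 17  7  2  3]
 [ 2  0  1  2  1  2  1  2  1  2  3  2  2  2  3  2  0  0  4  2  0  1  0  4
   8  8  5  3 11 19]
 [ 1  1  2  2  2  2  2  1  3  1  1  2  3  3  2  1  0  2  4  3  0  0  5  9
  10  7  5 10 19 16]
 [ 1  0  1  3  2  2  3  1  1  0  1  2  0  2  0  0  1  2
[... 526 characters left out ...]
 0  0  0  0  0  0  0  0  0  0  1  1  5  9  9  8 10  5 16 18 17
  17 17 19 11  0  1]
 [ 0  0  0  1  2  1  1  0  2  0  0  2  0  1  0  1  5  6  7 10  5  2 14 19
  18 18 11  0  1  0]
 [ 1  0  0  1  1  1  0  0  0  0  0  0  1  0  1  0  6 10  9  9  4  3  4  2
  16 15  4  0  0  0]
 [ 0  0  2  1  1  0  0  0  0  0  1  0  2  0  2  0  0  6 10 10  3  0  2  4
   4  0  2  2  1  1]]
far end corners if y=42 [[215.73862189 274.32424812]
 [205.93317462 281.76743995]
 [220.20252621 283.05629645]
 [210.26229267 290.41844665]]
part_center [([180.8, 179.1], 0.94), ([200.3, 252.6], 0.9), ([140.5, 251.9], 0.61), ([174.8, 265.5], 0.45)]
part_end [([293.8, 300.5], 0.86), ([185.0, 204.7], 0.76), ([216.3, 277.2], 0.75)]
```

```bash
python3 -c "
from h import *
for z in (105,121,151): print(z,ray('top',(210.5,311),z),ray('top',(210.5,320),z))
# scene knuckles in e.png: left (85..,265), right (285,120)
for n,(x,y) in {'L':(85,265),'R':(288,118),'tip':(203,333)}.items():
    rc=(130+y/6.5-.5,190+x/6.5-.5); print(n,[np.round(ray('scene',rc,z)) .tolist() for z in (36,66,105,121,151)])
"
```

```text
105 [ 489.08721509 -210.83866707  105.        ] [ 489.51551676 -236.62175422  105.        ]
121 [ 488.39497959 -208.56373169  121.        ] [ 488.81702226 -233.97003696  121.        ]
151 [ 487.09703803 -204.29822786  151.        ] [ 487.50734508 -228.99806709  151.        ]
L [[529.0, -294.0, 36.0], [547.0, -275.0, 66.0], [570.0, -249.0, 105.0], [580.0, -239.0, 121.0], [598.0, -219.0, 151.0]]
R [[399.0, -279.0, 36.0], [420.0, -260.0, 66.0], [448.0, -235.0, 105.0], [459.0, -225.0, 121.0], [480.0, -206.0, 151.0]]
tip [[527.0, -224.0, 36.0], [545.0, -206.0, 66.0], [568.0, -183.0, 105.0], [578.0, -174.0, 121.0], [595.0, -156.0, 151.0]]
```

Call:
apply_moves(
  targets="0 0 0 0 0 0.1 0; 0 0 0 0 0 0.2 0; 0 0 0 0 0 0.2 0; 0 0 0 0 0 0.3 0; 0 0 0 0 0 0.3 0",
)

```text
time: 6.4
tool_pos: [541.4, -169.2, 32.1]
tcp_rot: [-180.0, 0.0, 5.4]
ft_force: [-0.3, 0.5, -0.1]
finger_gap: 0.0
```

Call:
apply_moves(
  targets="0 0 0 0 0 0.1 0; 0 0 0 0 0 0.2 0; 0 0 0 0 0 0.3 0; 0 0 0 0 0 0.4 0; 0 0 0 0 0 0.4 0",
)

```text
time: 6.9
tool_pos: [541.4, -169.1, 28.0]
tcp_rot: [-180.0, 0.0, 5.4]
ft_force: [0.1, 0.5, 0.0]
finger_gap: 0.0
```

```bash
python3 -c "
from h import *
delta(544.6,-209.2,34,5.3)
im=snapshot('top'); b=im[150:230,200:330]; im2=snapshot('scene'); a=im2[160:225,215:300]
f=lambda x:cv2.convertScaleAbs(cv2.resize(x,(395,300),interpolation=cv2.INTER_CUBIC)[:,:,::-1],alpha=1.5,beta=25)
cv2.imwrite('pics/g.png',np.hstack([f(a),f(b)]))"
```

```text
turn [-0.     0.     0.003] cm [-0.07  4.02 -0.6 ] pose [ 541.4 -169.1   28. ] [-1.7999e+02  2.0000e-02  5.4400e+00] F [0.06 0.47 0.01] T [0.007 0.008 0.017] gap 0.0 t 6.9 j [-22.5  10.8  99.9   0.   69.3 -28. ]
```

View pics/g.png

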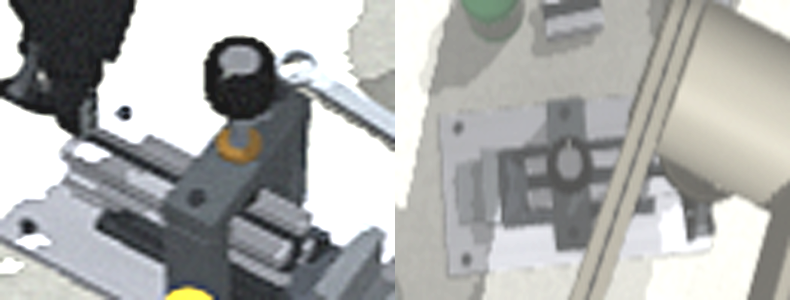

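Call:
apply_moves(
  targets="0 0 0 0 0 0.1 0; 0 0 0 0 0 0.2 0; 0 0 0 0 0 0.3 0; 0 0 0 0 0 0.4 0; 0 0 0 0 0 0.4 0",
)

```text
time: 7.5
tool_pos: [542.0, -169.6, 25.0]
tcp_rot: [180.0, -0.0, 5.4]
ft_force: [-1.1, -0.0, 5.4]
finger_gap: 0.1
```

```bash
python3 -c "
from h import *
delta(544.6,-209.2,34,5.3)
snapshot('scene');delta(544.6,-209.2,34,5.3)"
```

```text
turn [ 0.001 -0.001  0.002] cm [-0.12  3.96 -0.9 ] pose [ 542.  -169.6   25. ] [ 1.7995e+02 -5.0000e-02  5.4400e+00] F [-1.07 -0.03  5.38] T [-0.027  0.295 -0.04 ] gap 0.1 t 7.5 j [-22.5  11.1 100.   -0.   68.9 -28. ]
turn [ 0.001 -0.001  0.002] cm [-0.12  3.97 -0.89] pose [ 542.  -169.6   25. ] [ 1.7996e+02 -5.0000e-02  5.4400e+00] F [-1.43 -1.12  4.57] T [-0.022  0.288  0.058] gap -0.3 t 7.55 j [-22.5  11.1 100.   -0.   68.9 -28. ]
```

Call:
apply_moves(
  targets="0 0 0 0 0 -0.2 0; 0 0 0 0 0 -0.4 0; 0 0 0 0 -0.2 -0.5 0; 0 0 0 0 -0.4 -0.5 0; 0 0 0 0 -0.6 -0.5 0",
)

```text
time: 8.05
tool_pos: [540.9, -162.9, 29.2]
tcp_rot: [-180.0, 0.0, 5.4]
ft_force: [-0.4, -0.1, -0.1]
finger_gap: -0.1
```

Call:
apply_moves(
  targets="0 0 0 0 -0.2 0 0; 0 0 0 0 -0.4 0 0; 0 0 0 0 -0.6 0 0; 0 0 0 0 -0.8 0 0; 0 0 0 0 -1.0 0 0",
)

```text
time: 8.55
tool_pos: [540.0, -153.1, 29.3]
tcp_rot: [180.0, 0.0, 5.4]
ft_force: [0.5, 0.3, 0.5]
finger_gap: -0.1
```

```bash
python3 -c "
from h import *
delta(544.6,-209.2,34,5.3)
a=cv2.imread('pics/scene3.png').astype(int); im=snapshot('scene')[:,:,::-1]
d=np.abs(a-im.astype(int)).sum(2)
print(d[205:226:2,262:292]//10)
f=lambda x:cv2.convertScaleAbs(cv2.resize(x,(390,300),interpolation=cv2.INTER_CUBIC),alpha=1.5,beta=25)
cv2.imwrite('pics/i.png',np.hstack([f(a[160:225,215:300].astype(np.uint8)),f(im[160:225,215:300])]))"
```

```text
turn [0.    0.    0.003] cm [-0.08  5.63 -0.47] pose [ 540.  -153.1   29.3] [180.     0.     5.45] F [0.53 0.31 0.49] T [-0.007  0.006 -0.001] gap -0.1 t 8.55 j [-21.1   9.9 100.9  -0.   69.3 -26.5]
[[ 0  0  0  0  1  1  4  1  0  0  0  0  0  0  0  0  0  0  3 10  4  0  0  0
   0  0  0  0  0  0]
 [ 0  0  0  2  0  0  0  0  1  3  4  1  0  0  1  1  0  0  0  1  0  1  0  0
   0  0  0  0  0  0]
 [ 0  1  0  0  0  0  0  1  0  2  0  0  0  3  5  1  2  1  2  1  2  0  0  0
   0  0  0  0  0  0]
 [ 0  0  0  1  1  0  0  0  0  0  0  0  0  1  1  1  0  0  2  8  7  0  0  1
   0  0  0  0  4 11]
 [ 0  1  4  3  0  0  0  2  3  0  0  0  0  0  1  1  0  0  1  3  3  0  1  0
   0  0  1  0  1  1]
 [ 0  1  0  0  1  3  5  2  2  0  0  1  5  2  3  2  0  1  0  0  1  0  1  0
   0  0  0  0  0  0]
 [ 2  1  0  1  0  1  0  0  0  3  6  2  1  2  0  0  2  5  4  0  0  0  0  0
   0  0  0  0  0  0]
 [ 0  0  1  0  0  1  0  1  0  1  1  0  0  3  5  3  1  0  0  0  0  0  0  1
   0  0  0  0  0  0]
 [ 0  0  1  1  0  0  1  0  1  1  0  1  0  1  1  1  0  1  1  0  0  0  0  0
   0  0  1  0  1  0]
 [ 0  1  0  0  1  1  0  0  1  0  0  1  0  0  1  1  5  8  3  0  0  0  0  0
   0  0  0  0  0  1]
 [ 0  0  0  0  0  1  1  0  0  0  1  0  1  0  0  0  2  6  9  4  1  0  0  0
   0  0  0  0  0  1]]
```

View pics/i.png

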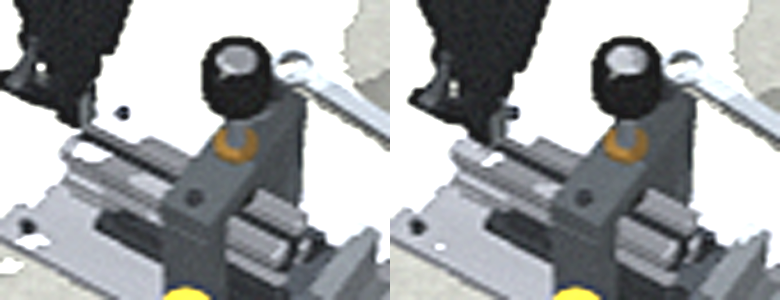

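The fingers pass over the profile, which has not moved: its end is still at (62,145) and the tip hides the slot at (100,142). The touch at a reported z of 25 was therefore the profile's top. The physical fingertips end about 30-35 mm short of the reported TCP. I retreat, go lower, and push again.

Call:
apply_moves(
  targets="0 0 0 0 0 -0.8 0; 0 0 0 0 2 -1 0; 0 0 0 0 4 -1 0; 0 0 0 0 5.3 -1 0; 0 0 0 0 5.3 -1 0",
)

```text
time: 9.1
tool_pos: [545.4, -207.7, 39.8]
tcp_rot: [180.0, -0.0, 5.3]
ft_force: [-0.1, 0.5, -0.3]
finger_gap: 0.2
```

Call:
apply_moves(
  targets="0 0 0 0 0 0.8 0; 0 0 0 0 0 1.6 0; 0 0 0 0 0 2.4 0; 0 0 0 0 0 2.9 0; 0 0 0 0 0 3.2 0",
)

```text
time: 9.6
tool_pos: [544.5, -205.2, 6.1]
tcp_rot: [-179.9, 0.1, 5.5]
ft_force: [1.0, -0.3, 0.3]
finger_gap: 0.1
```

Call:
apply_moves(
  targets="0 0 0 0 -0.2 0 0; 0 0 0 0 -0.5 0 0; 0 0 0 0 -0.8 0 0; 0 0 0 0 -1.1 0 0; 0 0 0 0 -1.4 0 0",
)

```text
time: 10.1
tool_pos: [543.9, -191.8, 7.6]
tcp_rot: [180.0, -0.0, 5.4]
ft_force: [0.7, 0.7, 0.0]
finger_gap: -0.2
```

Call:
apply_moves(
  targets="0 0 0 0 -0.2 0 0; 0 0 0 0 -0.4 0 0; 0 0 0 0 -0.6 0 0; 0 0 0 0 -0.8 0 0; 0 0 0 0 -1.0 0 0",
)

```text
time: 10.6
tool_pos: [542.8, -182.2, 7.3]
tcp_rot: [180.0, -0.0, 5.4]
ft_force: [0.5, -0.3, -0.5]
finger_gap: -0.2
```

Call:
apply_moves(
  targets="0 0 0 0 -0.2 0 0; 0 0 0 0 -0.4 0 0; 0 0 0 0 -0.6 0 0; 0 0 0 0 -0.8 0 0; 0 0 0 0 -1.0 0 0",
)

```text
time: 11.1
tool_pos: [541.9, -172.0, 7.3]
tcp_rot: [180.0, -0.0, 5.4]
ft_force: [-0.2, -0.9, -0.6]
finger_gap: -0.0
```

```bash
python3 -c "
from h import *
delta(544.6,-209.2,34,5.3)
im=snapshot('scene')[:,:,::-1];cv2.imwrite('pics/scene5.png',im)
a=cv2.imread('pics/scene3.png').astype(int);d=np.abs(a-im.astype(int)).sum(2); print((d[205:226:2,262:292]//10).max(1))
t=sense()['tool_pos'][:2]-[530.26,-54.88]; print('local y',-np.sin(.0929)*t[0]+np.cos(.0929)*t[1])"
```

```text
turn [ 0.    -0.     0.003] cm [-0.08  3.73 -2.67] pose [ 541.9 -172.     7.3] [180.    -0.     5.44] F [-0.24 -0.94 -0.65] T [-0.281 -0.003 -0.014] gap -0.0 t 11.1 j [-22.8  12.6 100.3  -0.   67.1 -28.2]
[33 34 55 14 31 34 21 10 22 15 10]
local y -117.41981218919888
```

The profile is now moving, with about 1 N of push and a clear wrist moment. I continue slowly to the stop.

Call:
apply_moves(
  targets="0 0 0 0 -0.2 0 0; 0 0 0 0 -0.4 0 0; 0 0 0 0 -0.6 0 0; 0 0 0 0 -0.8 0 0; 0 0 0 0 -0.9 0 0",
)

```text
time: 11.65
tool_pos: [541.0, -163.0, 7.4]
tcp_rot: [180.0, -0.0, 5.4]
ft_force: [0.8, -1.2, 0.0]
finger_gap: 0.3
```

Call:
apply_moves(
  targets="0 0 0 0 -0.1 0 0; 0 0 0 0 -0.2 0 0; 0 0 0 0 -0.3 0 0; 0 0 0 0 -0.4 0 0; 0 0 0 0 -0.4 0 0",
)

```text
time: 12.15
tool_pos: [540.6, -159.1, 7.3]
tcp_rot: [-180.0, -0.0, 5.4]
ft_force: [0.1, -1.0, -0.6]
finger_gap: 0.5
```

```bash
python3 -c "
from h import *
delta(544.6,-209.2,34,5.3)
im=snapshot('scene')[:,:,::-1];cv2.imwrite('pics/scene6.png',im)
for q in ('part_end','part_center'): print(q,[(np.round(x['at'],1).tolist(),round(x['confidence'],2)) for x in place_of('scene',q)[:4]])
t=sense()['tool_pos'][:2]-[530.26,-54.88]; print('local y',-np.sin(.0929)*t[0]+np.cos(.0929)*t[1])"
```

```text
turn [-0.    -0.     0.003] cm [-0.08  5.03 -2.67] pose [ 540.6 -159.1    7.3] [-179.99   -0.      5.45] F [ 0.14 -1.01 -0.65] T [-0.117 -0.003 -0.002] gap 0.5 t 12.15 j [-21.6  11.9 101.1   0.   67.  -27.1]
part_end [([220.8, 287.4], 0.79), ([296.6, 298.8], 0.67), ([208.8, 258.0], 0.34)]
part_center [([289.3, 332.6], 0.97), ([142.3, 250.3], 0.77), ([206.4, 262.1], 0.68), ([179.9, 181.3], 0.67)]
local y -104.66898828042619
```

Call:
apply_moves(
  targets="0 0 0 0 -0.05 0 0; 0 0 0 0 -0.1 0 0; 0 0 0 0 -0.15 0 0; 0 0 0 0 -0.2 0 0; 0 0 0 0 -0.25 0 0",
)

```text
time: 12.8
tool_pos: [540.4, -156.7, 7.3]
tcp_rot: [180.0, 0.0, 5.4]
ft_force: [-0.0, -1.2, 0.6]
finger_gap: -0.1
```

Call:
apply_moves(
  targets="0 0 0 0 -0.05 0 0; 0 0 0 0 -0.1 0 0; 0 0 0 0 -0.15 0 0; 0 0 0 0 -0.2 0 0; 0 0 0 0 -0.2 0 0",
)

```text
time: 13.3
tool_pos: [540.4, -155.5, 7.5]
tcp_rot: [179.9, -0.0, 5.4]
ft_force: [0.2, -5.1, -1.3]
finger_gap: 0.1
```

Call:
apply_moves(
  targets="0 0 0 0 -0.05 0 0; 0 0 0 0 -0.05 0 0; 0 0 0 0 -0.05 0 0; 0 0 0 0 -0.05 0 0; 0 0 0 0 -0.05 0 0",
)

```text
time: 13.8
tool_pos: [540.4, -155.5, 7.5]
tcp_rot: [179.9, -0.0, 5.4]
ft_force: [0.7, -8.1, -0.5]
finger_gap: -0.4
```

```bash
python3 -c "
from h import *
delta(544.6,-209.2,34,5.3)
im=snapshot('scene')[:,:,::-1]
f=lambda x:cv2.convertScaleAbs(cv2.resize(x[160:230,215:310],(600,442),interpolation=cv2.INTER_CUBIC),alpha=1.4,beta=20)
cv2.imwrite('pics/k.png',f(im))"
```

```text
turn [ 0.002 -0.001  0.002] cm [-0.09  5.39 -2.64] pose [ 540.4 -155.5    7.5] [ 1.7989e+02 -3.0000e-02  5.4300e+00] F [ 0.69 -8.11 -0.51] T [-1.233 -0.177 -0.002] gap -0.4 t 13.8 j [-2.120e+01  1.160e+01  1.014e+02 -1.000e-01  6.690e+01 -2.660e+01]
```

View pics/k.png

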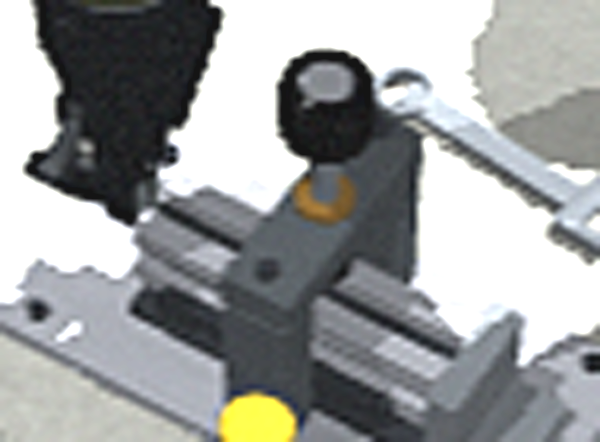

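The profile is home: its far end meets the stop plate at (435,370), and the force rose to 8 N with no further travel. I back off and rise.

Call:
apply_moves(
  targets="0 0 0 0 0.4 0 0; 0 0 0 0 2 0 0; 0 0 0 0 3 -1 0; 0 0 0 0 3 -5 0; 0 0 0 0 3 -9 0",
)

```text
time: 14.35
tool_pos: [541.9, -184.8, 97.8]
tcp_rot: [-179.9, 0.1, 5.4]
ft_force: [0.5, 0.1, 1.0]
finger_gap: -0.0
```

Call:
apply_moves(
  targets="0 0 -0.14 0 0 -3 0; 0 0 -0.28 0 0 -6 0; 0 0 -0.42 0 0 -9 0; 0 0 -0.56 0 0 -10 2; 0 0 -0.70 0 0 -10 8.5",
)

```text
time: 14.85
tool_pos: [544.6, -185.6, 201.5]
tcp_rot: [179.7, -0.1, 45.8]
ft_force: [0.3, 0.7, -0.8]
finger_gap: 28.7
```

Call:
apply_moves(
  targets="0 0 -0.14 0 0 0 8.5; 0 0 -0.28 0 0 0 8.5; 0 0 -0.42 0 0 0 8.5; 0 0 -0.56 0 0 0 8.5; 0 0 -0.70 0 0 0 8.5",
)

```text
time: 15.35
tool_pos: [543.1, -184.9, 198.2]
tcp_rot: [180.0, 0.0, 86.0]
ft_force: [0.1, -0.6, 0.3]
finger_gap: 84.6
```

```bash
python3 -c "
from h import *
snapshot('top');snapshot('top')
delta(530.3,-54.9,197,119)"
```

```text
turn [ 0.001  0.    -0.58 ] cm [12.86 -2.24  0.11] pose [ 543.1 -184.9  198.1] [179.97   0.    85.76] F [-0.05 -0.37  0.1 ] T [0.017 0.047 0.006] gap 85.0 t 15.45 j [ -23.9    3.4   89.6    0.    87.1 -109.7]
```

Call:
apply_moves(
  targets="0 0 -0.12 3 -0.5 0 8.5; 0 0 -0.24 6 -1.0 0 8.5; 0 0 -0.36 9 -1.5 0 8.5; 0 0 -0.48 12 -2 0 8.5; 0 0 -0.58 12.9 -2.24 0 8.5",
)

```text
time: 15.95
tool_pos: [530.3, -51.6, 198.0]
tcp_rot: [179.9, -0.0, 119.0]
ft_force: [0.4, -0.2, 0.7]
finger_gap: 85.0
```

```bash
python3 -c "
from h import *
snapshot('top');snapshot('top');snapshot('top')
delta(530.3,-54.9,128,119)
im=snapshot('scene')
f=lambda x:cv2.convertScaleAbs(cv2.resize(x,(600,450),interpolation=cv2.INTER_CUBIC)[:,:,::-1],alpha=1.5,beta=40)
t=sense()['tool_pos'];print((proj('scene',[t,t+[0,0,33]])-[105,220])*6)
cv2.imwrite('pics/l.png',f(im[105:180,220:320]))"
```

```text
turn [ 0.     0.001 -0.006] cm [-0.08 -0.09  6.99] pose [530.6 -53.7 197.9] [1.7998e+02 3.0000e-02 1.1865e+02] F [ 0.86 -0.51  0.46] T [-0.017 -0.037 -0.001] gap 85.1 t 16.1 j [ -11.3   -2.9   95.9   -0.    87.  -129.9]
[[404.81057105 274.91831371]
 [353.78840402 275.71112619]]
```

View pics/l.png

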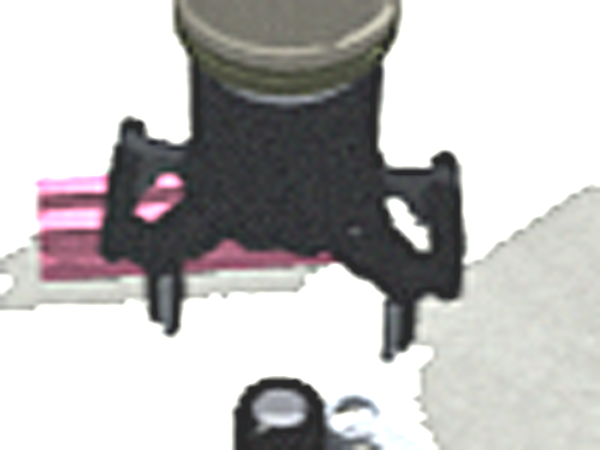

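The open fingertips are at (168,332) and (390,358), with their midpoint at column 279, right over the knob at (280,400). I descend to a reported z of 131.

Call:
apply_moves(
  targets="0 0 0 0 -0.1 2 8.5; 0 0 0 0 -0.1 4 8.5; 0 0 0 0 -0.1 5.5 8.5; 0 0 0 0 -0.1 6.3 8.5; 0 0 0 0 -0.1 6.7 8.5",
)

```text
time: 16.65
tool_pos: [529.1, -54.7, 129.4]
tcp_rot: [-179.9, -0.0, 118.8]
ft_force: [-0.7, 0.0, -0.5]
finger_gap: 85.4
```

```bash
python3 -c "
from h import *
snapshot('top');snapshot('top')
im=snapshot('scene')
delta(530.3,-54.9,128,119)
f=lambda x:cv2.convertScaleAbs(cv2.resize(x,(600,450),interpolation=cv2.INTER_CUBIC)[:,:,::-1],alpha=1.5,beta=40)
cv2.imwrite('pics/m.png',f(im[135:210,220:320]))"
```

```text
turn [ 0.     0.    -0.003] cm [-0.06  0.02  0.28] pose [529.9 -54.5 130.8] [1.7998e+02 2.0000e-02 1.1885e+02] F [-0.48 -0.64 -0.24] T [-0.026 -0.004  0.004] gap 84.9 t 16.8 j [ -11.4   -0.6  100.7   -0.    79.9 -130.2]
```

View pics/m.png

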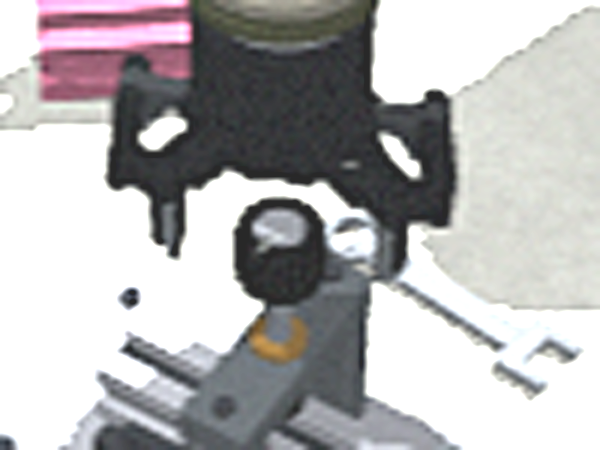

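The tips' midpoint is (284,263) against a knob spanning about (280, 228-285). I go 7 mm lower and close. That was my last picture, so from here I use numbers only.

Call:
apply_moves(
  targets="0 0 0 0 0 0.2 8.5; 0 0 0 0 0 0.4 8.5; 0 0 0 0 0 0.6 8.5; 0 0 0 0 0 0.7 8.5; 0 0 0 0 0 0.7 8.5",
)

```text
time: 17.3
tool_pos: [529.4, -54.2, 123.1]
tcp_rot: [-180.0, -0.0, 118.9]
ft_force: [0.3, 0.4, -0.6]
finger_gap: 85.0
```

Call:
apply_moves(
  targets="0 0 0 0 0 0 6; 0 0 0 0 0 0 5; 0 0 0 0 0 0 4.6; 0 0 0 0 0 0 4.4; 0 0 0 0 0 0 4.3",
  force=30,
)

```text
time: 17.8
tool_pos: [529.6, -54.2, 123.3]
tcp_rot: [180.0, -0.0, 118.9]
ft_force: [-0.2, -0.4, 0.1]
finger_gap: 43.2
```

Call:
apply_moves(
  targets="0 0 0 0 0 0 4.2; 0 0 0 0 0 0 4.0; 0 0 0 0 0 0 3.8; 0 0 0 0 0 0 3.5; 0 0 0 0 0 0 3.5",
  force=40,
)

```text
time: 18.3
tool_pos: [529.7, -54.4, 123.4]
tcp_rot: [180.0, 0.0, 118.9]
ft_force: [-0.4, -1.1, -0.1]
finger_gap: 39.3
```

```bash
python3 -c "
from h import *
for i in range(4): snapshot('top'); delta(530.3,-54.9,128,119)"
```

```text
turn [ 0.     0.    -0.002] cm [-0.07  0.03 -0.46] pose [529.7 -54.4 123.4] [1.7999e+02 2.0000e-02 1.1889e+02] F [ 0.43 -1.38  0.46] T [-0.239 -0.046  0.004] gap 38.6 t 18.35 j [ -11.4   -0.3  101.2   -0.    79.1 -130.3]
turn [ 0.     0.    -0.002] cm [-0.07  0.03 -0.46] pose [529.7 -54.4 123.4] [1.7999e+02 2.0000e-02 1.1889e+02] F [ 1.05 -1.64  0.75] T [-0.241 -0.06  -0.006] gap 38.9 t 18.4 j [ -11.4   -0.3  101.2   -0.    79.1 -130.3]
turn [ 0.     0.    -0.002] cm [-0.08  0.03 -0.46] pose [529.6 -54.4 123.4] [1.7999e+02 2.0000e-02 1.1889e+02] F [ 0.9  -1.65 -0.3 ] T [-0.255 -0.031  0.044] gap 39.4 t 18.45 j [ -11.4   -0.3  101.2   -0.    79.1 -130.3]
turn [ 0.     0.    -0.002] cm [-0.08  0.04 -0.46] pose [529.6 -54.4 123.4] [1.8000e+02 2.0000e-02 1.1888e+02] F [-0.45 -0.8   0.39] T [-0.258 -0.097  0.063] gap 38.9 t 18.5 j [ -11.4   -0.3  101.2   -0.    79.1 -130.3]
```

Gripped (39 mm gap, axial force about 0). I turn 0.45 rad per call, sinking 4.775 mm per rad. The first 0.9 rad cannot yet reach contact.

Call:
apply_moves(
  targets="0 0 0.09 0 0 0.043 3.5; 0 0 0.18 0 0 0.086 3.5; 0 0 0.27 0 0 0.129 3.5; 0 0 0.36 0 0 0.172 3.5; 0 0 0.45 0 0 0.215 3.5",
)

```text
time: 19.0
tool_pos: [529.9, -55.0, 121.3]
tcp_rot: [180.0, 0.1, 92.9]
ft_force: [1.6, -5.2, -0.5]
finger_gap: 38.9
```

```bash
python3 -c "
from h import *
delta(530.3,-54.9,128,119)"
```

```text
turn [ 0.     0.001 -0.456] cm [ 0.01  0.05 -0.67] pose [529.9 -55.  121.3] [1.7997e+02 8.0000e-02 9.2890e+01] F [ 1.63 -5.21 -0.49] T [-0.787 -0.16   0.1  ] gap 38.9 t 19.0 j [-1.140e+01 -2.000e-01  1.013e+02 -1.000e-01  7.880e+01 -1.043e+02]
```

Call:
apply_moves(
  targets="0 0 0.09 -0.05 0.02 0.043 3.5; 0 0 0.18 -0.1 0.03 0.086 3.5; 0 0 0.27 -0.1 0.03 0.129 3.5; 0 0 0.36 -0.1 0.03 0.172 3.5; 0 0 0.45 -0.1 0.03 0.215 3.5",
)

```text
time: 19.5
tool_pos: [529.7, -55.7, 119.0]
tcp_rot: [-180.0, 0.1, 67.1]
ft_force: [-1.0, -3.5, 0.7]
finger_gap: 39.0
```

```bash
python3 -c "
from h import *
delta(530.3,-54.9,128,119)"
```

```text
turn [-0.     0.001 -0.906] cm [ 0.1   0.02 -0.9 ] pose [529.7 -55.7 119. ] [-1.800e+02  5.000e-02  6.711e+01] F [-1.04 -3.47  0.7 ] T [-0.614  0.11   0.179] gap 39.0 t 19.5 j [-11.5  -0.  101.4  -0.   78.7 -78.6]
```

```bash
cat > log.py <<'E'
from h import *
import sys,json
o=[]
for i in range(3):
    s=sense(); o.append((s["wrist_torque"][2],*s["ft_force"]))
    if i<2: snapshot("top")
s0=s; y=118.88-s["tcp_rot"][2]; y+=360*(y<-20)
o=np.array(o); print("turn %.3f z %.2f x %.1f y %.1f  drop-err %.2fmm"%(np.radians(y),*s["tool_pos"][[2,0,1]],s["tool_pos"][2]-(123.4-4.775*np.radians(y))),"Tz",o[:,0].round(3),"F",o[:,1:].mean(0).round(1),"t",s["time"],"gap",round(s["finger_gap"],1))
E
python3 log.py
```

```text
turn 0.901 z 118.97 x 529.8 y -55.7  drop-err -0.12mm Tz [ 0.179  0.041 -0.136] F [-0.7 -3.7  0.7] t 19.6 gap 39.3
```

Call:
apply_moves(
  targets="0 0 0.02 -0.03 0 0.010 3.5; 0 0 0.04 -0.07 0.01 0.019 3.5; 0 0 0.06 -0.07 0.01 0.029 3.5; 0 0 0.08 -0.07 0.01 0.038 3.5; 0 0 0.10 -0.07 0.01 0.048 3.5",
)

```text
time: 20.1
tool_pos: [529.7, -55.9, 118.5]
tcp_rot: [-180.0, 0.0, 61.5]
ft_force: [-2.1, -1.5, 0.8]
finger_gap: 39.5
```

```bash
python3 log.py
```

```text
turn 1.001 z 118.48 x 529.7 y -55.9  drop-err -0.14mm Tz [0.137 0.057 0.074] F [-1.3 -1.8  0.9] t 20.2 gap 39.1
```

Call:
apply_moves(
  targets="0 0 0.02 0 0 0.010 3.5; 0 0 0.04 0 0 0.019 3.5; 0 0 0.06 0 0 0.029 3.5; 0 0 0.08 0 0 0.038 3.5; 0 0 0.10 0 0 0.048 3.5",
)

```text
time: 20.7
tool_pos: [529.6, -56.0, 118.0]
tcp_rot: [-180.0, 0.0, 55.8]
ft_force: [-2.5, -2.8, 0.7]
finger_gap: 38.9
```

```bash
python3 log.py
```

```text
turn 1.101 z 117.97 x 529.6 y -56.0  drop-err -0.17mm Tz [ 0.135  0.097 -0.007] F [-2.2 -2.8  1. ] t 20.8 gap 38.7
```

Moving torque is about 0.137, which matches pure friction; stopping unloads it as warned. I take single readings while moving.

```bash
sed -i 's/range(3)/range(1)/' log.py
```

Call:
apply_moves(
  targets="0 0 0.02 -0.03 0 0.010 3.5; 0 0 0.04 -0.05 0 0.019 3.5; 0 0 0.06 -0.05 0 0.029 3.5; 0 0 0.08 -0.05 0 0.038 3.5; 0 0 0.10 -0.05 0 0.047 3.5",
)

```text
time: 21.3
tool_pos: [529.5, -56.2, 117.6]
tcp_rot: [-180.0, -0.0, 50.0]
ft_force: [-0.4, -0.3, 0.6]
finger_gap: 38.9
```

```bash
python3 log.py
```

```text
turn 1.201 z 117.56 x 529.5 y -56.2  drop-err -0.10mm Tz [0.093] F [-0.4 -0.3  0.6] t 21.3 gap 38.9
```

Call:
apply_moves(
  targets="0 0 0.02 0 0 0.010 3.5; 0 0 0.04 0 0 0.019 3.5; 0 0 0.06 0 0 0.029 3.5; 0 0 0.08 0 0 0.038 3.5; 0 0 0.10 0 0 0.047 3.5",
)

```text
time: 21.85
tool_pos: [529.4, -56.3, 117.1]
tcp_rot: [-180.0, -0.0, 44.3]
ft_force: [-1.3, -0.5, 0.5]
finger_gap: 39.3
```

```bash
python3 log.py
```

```text
turn 1.302 z 117.10 x 529.4 y -56.3  drop-err -0.09mm Tz [0.141] F [-1.3 -0.5  0.5] t 21.85 gap 39.3
```

Call:
apply_moves(
  targets="0 0 0.02 0 0 0.010 3.5; 0 0 0.04 0 0 0.019 3.5; 0 0 0.06 0 0 0.029 3.5; 0 0 0.08 0 0 0.038 3.5; 0 0 0.10 0 0 0.047 3.5",
)

```text
time: 22.4
tool_pos: [529.3, -56.4, 116.6]
tcp_rot: [-180.0, 0.0, 38.6]
ft_force: [-2.3, -0.4, 1.5]
finger_gap: 39.1
```

```bash
python3 log.py
```

```text
turn 1.402 z 116.55 x 529.3 y -56.4  drop-err -0.16mm Tz [0.086] F [-2.3 -0.4  1.5] t 22.4 gap 39.1
```

Call:
apply_moves(
  targets="0 0 0.02 0 0 0.010 3.5; 0 0 0.04 0 0 0.019 3.5; 0 0 0.06 0 0 0.029 3.5; 0 0 0.08 0 0 0.038 3.5; 0 0 0.10 0 0 0.047 3.5",
)

```text
time: 22.95
tool_pos: [529.2, -56.5, 116.1]
tcp_rot: [-180.0, 0.0, 32.8]
ft_force: [-4.0, -1.8, 0.8]
finger_gap: 39.3
```

```bash
python3 log.py
```

```text
turn 1.502 z 116.07 x 529.2 y -56.5  drop-err -0.16mm Tz [0.132] F [-4.  -1.8  0.8] t 22.95 gap 39.3
```

Call:
apply_moves(
  targets="0 0 0.02 -0.03 0 0.009 3.5; 0 0 0.04 -0.06 0 0.018 3.5; 0 0 0.06 -0.06 0 0.027 3.5; 0 0 0.08 -0.06 0 0.036 3.5; 0 0 0.10 -0.06 0 0.046 3.5",
)

```text
time: 23.5
tool_pos: [529.1, -56.6, 115.7]
tcp_rot: [180.0, -0.0, 27.1]
ft_force: [-2.3, -0.3, 1.4]
finger_gap: 39.2
```

```bash
python3 log.py
```

```text
turn 1.601 z 115.74 x 529.1 y -56.6  drop-err -0.01mm Tz [0.161] F [-2.3 -0.3  1.4] t 23.5 gap 39.2
```

Call:
apply_moves(
  targets="0 0 0.02 0 0 0.010 3.5; 0 0 0.04 0 0 0.019 3.5; 0 0 0.06 0 0 0.029 3.5; 0 0 0.08 0 0 0.038 3.5; 0 0 0.10 0 0 0.047 3.5",
)

```text
time: 24.05
tool_pos: [528.9, -56.6, 115.2]
tcp_rot: [-180.0, 0.0, 21.4]
ft_force: [-2.4, 0.5, 0.1]
finger_gap: 38.9
```

```bash
python3 log.py
```

```text
turn 1.702 z 115.20 x 528.9 y -56.6  drop-err -0.08mm Tz [0.077] F [-2.4  0.5  0.1] t 24.05 gap 38.9
```

Call:
apply_moves(
  targets="0 0 0.02 0 0 0.010 3.5; 0 0 0.04 0 0 0.019 3.5; 0 0 0.06 0 0 0.029 3.5; 0 0 0.08 0 0 0.038 3.5; 0 0 0.10 0 0 0.047 3.5",
)

```text
time: 24.6
tool_pos: [528.8, -56.7, 114.7]
tcp_rot: [-180.0, 0.0, 15.7]
ft_force: [-1.8, 0.3, 2.1]
finger_gap: 39.1
```

```bash
python3 log.py
```

```text
turn 1.802 z 114.67 x 528.8 y -56.7  drop-err -0.13mm Tz [0.106] F [-1.8  0.3  2.1] t 24.6 gap 39.1
```

Call:
apply_moves(
  targets="0 0 0.02 0 0 0.010 3.5; 0 0 0.04 0 0 0.019 3.5; 0 0 0.06 0 0 0.029 3.5; 0 0 0.08 0 0 0.038 3.5; 0 0 0.10 0 0 0.047 3.5",
)

```text
time: 25.15
tool_pos: [528.7, -56.7, 114.1]
tcp_rot: [-180.0, 0.0, 9.9]
ft_force: [-6.4, -0.6, 1.6]
finger_gap: 39.4
```

```bash
python3 log.py
```

```text
turn 1.902 z 114.13 x 528.7 y -56.7  drop-err -0.19mm Tz [0.185] F [-6.4 -0.6  1.6] t 25.15 gap 39.4
```

Call:
apply_moves(
  targets="0 0 0.02 -0.05 0 0.000 3.5; 0 0 0.04 -0.1 0 0.005 3.5; 0 0 0.06 -0.1 0 0.015 3.5; 0 0 0.08 -0.1 0 0.020 3.5; 0 0 0.10 -0.1 0 0.028 3.5",
)

```text
time: 25.7
tool_pos: [528.4, -56.8, 114.2]
tcp_rot: [-180.0, -0.1, 4.2]
ft_force: [1.7, 1.0, -0.3]
finger_gap: 39.1
```

```bash
python3 log.py
```

```text
turn 2.002 z 114.19 x 528.4 y -56.8  drop-err 0.35mm Tz [0.138] F [ 1.7  1.  -0.3] t 25.7 gap 39.1
```

Call:
apply_moves(
  targets="0 0 0.02 0 0 0.010 3.5; 0 0 0.04 0 0 0.019 3.5; 0 0 0.06 0 0 0.029 3.5; 0 0 0.08 0 0 0.038 3.5; 0 0 0.10 0 0 0.047 3.5",
)

```text
time: 26.25
tool_pos: [528.2, -56.8, 113.7]
tcp_rot: [-180.0, -0.0, -1.5]
ft_force: [3.0, 2.8, -0.0]
finger_gap: 39.2
```

```bash
python3 log.py
```

```text
turn 2.101 z 113.66 x 528.2 y -56.8  drop-err 0.29mm Tz [0.15] F [ 3.   2.8 -0. ] t 26.25 gap 39.2
```

Call:
apply_moves(
  targets="0 0 0.02 0 0 0.010 3.5; 0 0 0.04 0 0 0.019 3.5; 0 0 0.06 0 0 0.029 3.5; 0 0 0.08 0 0 0.038 3.5; 0 0 0.10 0 0 0.047 3.5",
)

```text
time: 26.8
tool_pos: [528.0, -56.8, 113.1]
tcp_rot: [-180.0, -0.0, -7.3]
ft_force: [3.3, 2.0, 0.5]
finger_gap: 39.1
```

```bash
python3 log.py
```

```text
turn 2.201 z 113.12 x 528.0 y -56.8  drop-err 0.23mm Tz [0.054] F [3.3 2.  0.5] t 26.8 gap 39.1
```

Call:
apply_moves(
  targets="0 0 0.02 0 0 0.010 3.5; 0 0 0.04 0 0 0.019 3.5; 0 0 0.06 0 0 0.029 3.5; 0 0 0.08 0 0 0.038 3.5; 0 0 0.10 0 0 0.047 3.5",
)

```text
time: 27.35
tool_pos: [527.9, -56.8, 112.6]
tcp_rot: [-180.0, 0.0, -13.0]
ft_force: [2.1, 1.6, 0.2]
finger_gap: 39.2
```

```bash
python3 log.py
```

```text
turn 2.302 z 112.56 x 527.9 y -56.8  drop-err 0.15mm Tz [0.114] F [2.1 1.6 0.2] t 27.35 gap 39.2
```

Call:
apply_moves(
  targets="0 0 0.02 0 0 0.010 3.5; 0 0 0.04 0 0 0.019 3.5; 0 0 0.06 0 0 0.029 3.5; 0 0 0.08 0 0 0.038 3.5; 0 0 0.10 0 0 0.046 3.5",
)

```text
time: 27.9
tool_pos: [527.7, -56.8, 112.0]
tcp_rot: [180.0, 0.0, -18.7]
ft_force: [0.9, 3.2, 0.4]
finger_gap: 39.1
```

```bash
python3 log.py
```

```text
turn 2.402 z 112.00 x 527.7 y -56.8  drop-err 0.06mm Tz [0.058] F [0.9 3.2 0.4] t 27.9 gap 39.1
```

Call:
apply_moves(
  targets="0 0 0.02 0 0 0.010 3.5; 0 0 0.04 0 0 0.019 3.5; 0 0 0.06 0 0 0.029 3.5; 0 0 0.08 0 0 0.038 3.5; 0 0 0.10 0 0 0.046 3.5",
)

```text
time: 28.45
tool_pos: [527.7, -56.7, 111.5]
tcp_rot: [180.0, 0.0, -24.4]
ft_force: [-2.4, 4.1, 1.0]
finger_gap: 39.2
```

```bash
python3 log.py
```

```text
turn 2.502 z 111.49 x 527.7 y -56.7  drop-err 0.04mm Tz [0.153] F [-2.4  4.1  1. ] t 28.45 gap 39.2
```

Call:
apply_moves(
  targets="0 0 0.02 0 0 0.010 3.5; 0 0 0.04 0 0 0.019 3.5; 0 0 0.06 0 0 0.029 3.5; 0 0 0.08 0 0 0.038 3.5; 0 0 0.10 0 0 0.046 3.5",
)

```text
time: 29.0
tool_pos: [527.6, -56.6, 111.0]
tcp_rot: [180.0, 0.1, -30.2]
ft_force: [-2.9, 5.3, 0.6]
finger_gap: 39.2
```

```bash
python3 log.py
```

```text
turn 2.601 z 110.99 x 527.6 y -56.6  drop-err 0.01mm Tz [0.089] F [-2.9  5.3  0.6] t 29.0 gap 39.2
```

Call:
apply_moves(
  targets="0 0 0.02 0 0 0.010 3.5; 0 0 0.04 0 0 0.019 3.5; 0 0 0.06 0 0 0.029 3.5; 0 0 0.08 0 0 0.038 3.5; 0 0 0.10 0 0 0.046 3.5",
)

```text
time: 29.55
tool_pos: [527.4, -56.6, 110.5]
tcp_rot: [180.0, 0.1, -35.9]
ft_force: [-2.7, 4.8, 0.2]
finger_gap: 39.2
```

```bash
python3 log.py
```

```text
turn 2.701 z 110.47 x 527.4 y -56.6  drop-err -0.03mm Tz [0.179] F [-2.7  4.8  0.2] t 29.55 gap 39.2
```

Call:
apply_moves(
  targets="0 0 0.02 -0.04 -0.02 0.010 3.5; 0 0 0.04 -0.09 -0.04 0.019 3.5; 0 0 0.06 -0.09 -0.04 0.029 3.5; 0 0 0.08 -0.09 -0.04 0.038 3.5; 0 0 0.10 -0.09 -0.04 0.046 3.5",
)

```text
time: 30.1
tool_pos: [527.3, -56.4, 110.2]
tcp_rot: [180.0, -0.0, -41.7]
ft_force: [-3.3, 0.2, -0.4]
finger_gap: 39.1
```

```bash
python3 log.py
```

```text
turn 2.802 z 110.25 x 527.3 y -56.4  drop-err 0.22mm Tz [0.185] F [-3.3  0.2 -0.4] t 30.1 gap 39.1
```

Call:
apply_moves(
  targets="0 0 0.02 0 0 0.010 3.5; 0 0 0.04 0 0 0.019 3.5; 0 0 0.06 0 0 0.029 3.5; 0 0 0.08 0 0 0.038 3.5; 0 0 0.10 0 0 0.046 3.5",
)

```text
time: 30.65
tool_pos: [527.2, -56.2, 109.7]
tcp_rot: [180.0, 0.0, -47.4]
ft_force: [-4.1, -2.3, 0.4]
finger_gap: 38.9
```

```bash
python3 log.py
```

```text
turn 2.902 z 109.71 x 527.2 y -56.2  drop-err 0.16mm Tz [0.134] F [-4.1 -2.3  0.4] t 30.65 gap 38.9
```

Call:
apply_moves(
  targets="0 0 0.02 0 0 0.010 3.5; 0 0 0.04 0 0 0.019 3.5; 0 0 0.06 0 0 0.029 3.5; 0 0 0.08 0 0 0.038 3.5; 0 0 0.10 0 0 0.046 3.5",
)

```text
time: 31.2
tool_pos: [527.1, -56.1, 109.2]
tcp_rot: [180.0, 0.0, -53.1]
ft_force: [-5.1, -2.0, 0.6]
finger_gap: 39.0
```

```bash
python3 log.py
```

```text
turn 3.002 z 109.21 x 527.1 y -56.1  drop-err 0.15mm Tz [0.183] F [-5.1 -2.   0.6] t 31.2 gap 39.0
```

Call:
apply_moves(
  targets="0 0 0.004 0 0.03 0.002 3.5; 0 0 0.008 -0.01 0.06 0.004 3.5; 0 0 0.012 -0.02 0.09 0.006 3.5; 0 0 0.016 -0.02 0.09 0.008 3.5; 0 0 0.02 -0.02 0.09 0.010 3.5",
)

```text
time: 31.75
tool_pos: [527.1, -56.1, 109.4]
tcp_rot: [-179.9, -0.0, -54.2]
ft_force: [0.1, 0.8, -0.9]
finger_gap: 39.2
```

```bash
python3 log.py
```

```text
turn 3.020 z 109.44 x 527.1 y -56.1  drop-err 0.46mm Tz [0.186] F [ 0.1  0.8 -0.9] t 31.75 gap 39.2
```

Call:
apply_moves(
  targets="0 0 0.004 0 0 0.002 3.5; 0 0 0.008 0 0 0.004 3.5; 0 0 0.012 0 0 0.006 3.5; 0 0 0.016 0 0 0.008 3.5; 0 0 0.02 0 0 0.010 3.5",
)

```text
time: 32.3
tool_pos: [527.0, -56.1, 109.3]
tcp_rot: [-180.0, -0.0, -55.3]
ft_force: [2.3, 3.8, -0.6]
finger_gap: 39.1
```

```bash
python3 log.py
```

```text
turn 3.040 z 109.35 x 527.0 y -56.1  drop-err 0.46mm Tz [0.206] F [ 2.3  3.8 -0.6] t 32.3 gap 39.1
```

Call:
apply_moves(
  targets="0 0 0.004 0 0 0.002 3.5; 0 0 0.008 0 0 0.004 3.5; 0 0 0.012 0 0 0.006 3.5; 0 0 0.016 0 0 0.008 3.5; 0 0 0.02 0 0 0.010 3.5",
)

```text
time: 32.85
tool_pos: [526.9, -56.2, 109.2]
tcp_rot: [-180.0, -0.0, -56.4]
ft_force: [2.5, 4.3, -1.0]
finger_gap: 38.9
```

```bash
python3 log.py
```

```text
turn 3.060 z 109.22 x 526.9 y -56.2  drop-err 0.43mm Tz [0.19] F [ 2.5  4.3 -1. ] t 32.85 gap 38.9
```

Call:
apply_moves(
  targets="0 0 0.004 0 0 0.002 3.5; 0 0 0.008 0 0 0.004 3.5; 0 0 0.012 0 0 0.006 3.5; 0 0 0.016 0 0 0.008 3.5; 0 0 0.02 0 0 0.010 3.5",
)

```text
time: 33.4
tool_pos: [526.9, -56.1, 109.1]
tcp_rot: [-180.0, -0.0, -57.6]
ft_force: [3.0, 4.4, -2.0]
finger_gap: 39.1
```

```bash
python3 log.py
```

```text
turn 3.080 z 109.12 x 526.9 y -56.1  drop-err 0.43mm Tz [0.148] F [ 3.   4.4 -2. ] t 33.4 gap 39.1
```

Call:
apply_moves(
  targets="0 0 0.004 0 0 0.002 3.5; 0 0 0.008 0 0 0.004 3.5; 0 0 0.012 0 0 0.006 3.5; 0 0 0.016 0 0 0.008 3.5; 0 0 0.02 0 0 0.010 3.5",
)

```text
time: 33.95
tool_pos: [526.9, -56.1, 109.0]
tcp_rot: [-180.0, 0.0, -58.7]
ft_force: [2.6, 4.5, -0.2]
finger_gap: 39.1
```

```bash
python3 log.py
```

```text
turn 3.100 z 109.01 x 526.9 y -56.1  drop-err 0.42mm Tz [0.193] F [ 2.6  4.5 -0.2] t 33.95 gap 39.1
```

```bash
cat > ft.py <<'E'
import numpy as np,sys
D=[(.45,.1),(.9,.179),(1.0,.137),(1.1,.135),(1.2,.093),(1.3,.141),(1.4,.086),(1.5,.132),(1.6,.161),(1.7,.077),(1.8,.106),(1.9,.185),(2,.138),(2.1,.15),(2.2,.054),(2.3,.114),(2.4,.058),(2.5,.153),(2.6,.089),(2.7,.179),(2.8,.185),(2.9,.134),(3.0,.183),(3.02,.186),(3.04,.206),(3.06,.19),(3.08,.148),(3.1,.193)]+eval(sys.argv[1])
a,T=np.array(D).T; s=4.775*8*.0048
print("mean<2.45",T[a<2.45].mean(),T[a<2.45].std())
for pr in (0.01,10):
    best=[]
    for c in np.arange(2,3.5,.02):
        m=s*np.clip(a-c,0,None); w=1/.035**2
        b=((T-m).sum()*w+.14/pr**2)/(len(a)*w+1/pr**2); best.append((((T-m-b)**2).sum()*w+((b-.14)/pr)**2,c,b))
    best=np.array(best); p=np.exp(-.5*(best[:,0]-best[:,0].min())); p/=p.sum(); mu=(p*best[:,1]).sum(); sd=np.sqrt((p*(best[:,1]-mu)**2).sum())
    print("prior",pr,"contact",mu.round(3),"+-",sd.round(3),"base",best[best[:,0].argmin(),2].round(3),"force now",(38.2*(a[-1]-mu)).round(1))
E
python3 ft.py "[]"
```

```text
mean<2.45 0.12035294117647058 0.03778723901697439
prior 0.01 contact 2.739 +- 0.1 base 0.13 force now 13.8
prior 10 contact 2.686 +- 0.097 base 0.121 force now 15.8
```

Estimate now: about 14-16 N, ±4 N. To cancel sensor bias I rock back 0.1 rad and forward again, reading both ways.

Call:
apply_moves(
  targets="0 0 -0.01 0.02 -0.03 -0.004 3.5; 0 0 -0.02 0.03 -0.05 -0.009 3.5; 0 0 -0.03 0.03 -0.05 -0.014 3.5; 0 0 -0.035 0.03 -0.05 -0.016 3.5; 0 0 -0.04 0.03 -0.05 -0.018 3.5",
)

```text
time: 34.5
tool_pos: [527.0, -56.2, 108.9]
tcp_rot: [180.0, 0.0, -56.4]
ft_force: [0.4, 5.2, 0.2]
finger_gap: 38.9
```

```bash
python3 log.py
```

```text
turn 3.059 z 108.94 x 527.0 y -56.2  drop-err 0.15mm Tz [-0.029] F [0.4 5.2 0.2] t 34.5 gap 38.9
```

Call:
apply_moves(
  targets="0 0 -0.004 0 0 -0.002 3.5; 0 0 -0.008 0 0 -0.004 3.5; 0 0 -0.012 0 0 -0.006 3.5; 0 0 -0.016 0 0 -0.008 3.5; 0 0 -0.02 0 0 -0.01 3.5",
)

```text
time: 35.05
tool_pos: [527.0, -56.2, 109.1]
tcp_rot: [180.0, 0.0, -55.3]
ft_force: [-0.7, 4.2, 0.4]
finger_gap: 38.6
```

```bash
python3 log.py
```

```text
turn 3.039 z 109.07 x 527.0 y -56.2  drop-err 0.18mm Tz [-0.09] F [-0.7  4.2  0.4] t 35.05 gap 38.6
```

Call:
apply_moves(
  targets="0 0 -0.004 0 0 -0.002 3.5; 0 0 -0.008 0 0 -0.004 3.5; 0 0 -0.012 0 0 -0.006 3.5; 0 0 -0.016 0 0 -0.008 3.5; 0 0 -0.02 0 0 -0.01 3.5",
)

```text
time: 35.6
tool_pos: [527.0, -56.2, 109.2]
tcp_rot: [180.0, 0.0, -54.1]
ft_force: [0.7, 5.2, 0.2]
finger_gap: 39.2
```

```bash
python3 log.py
```

```text
turn 3.019 z 109.16 x 527.0 y -56.2  drop-err 0.18mm Tz [-0.093] F [0.7 5.2 0.2] t 35.6 gap 39.2
```

Call:
apply_moves(
  targets="0 0 -0.004 0 0 -0.002 3.5; 0 0 -0.008 0 0 -0.004 3.5; 0 0 -0.012 0 0 -0.006 3.5; 0 0 -0.016 0 0 -0.008 3.5; 0 0 -0.02 0 0 -0.01 3.5",
)

```text
time: 36.15
tool_pos: [527.0, -56.3, 109.3]
tcp_rot: [180.0, 0.0, -53.0]
ft_force: [0.4, 4.7, 0.1]
finger_gap: 39.0
```

```bash
python3 log.py
```

```text
turn 2.999 z 109.27 x 527.0 y -56.3  drop-err 0.19mm Tz [-0.044] F [0.4 4.7 0.1] t 36.15 gap 39.0
```

Call:
apply_moves(
  targets="0 0 0.01 0 0 0.004 3.5; 0 0 0.02 0 0 0.009 3.5; 0 0 0.03 0 0 0.014 3.5; 0 0 0.035 0 0 0.016 3.5; 0 0 0.04 0 0 0.018 3.5",
)

```text
time: 36.7
tool_pos: [527.0, -56.2, 109.1]
tcp_rot: [180.0, 0.0, -55.3]
ft_force: [-0.0, 4.4, -0.7]
finger_gap: 38.9
```

```bash
python3 log.py
```

```text
turn 3.039 z 109.09 x 527.0 y -56.2  drop-err 0.20mm Tz [0.206] F [-0.   4.4 -0.7] t 36.7 gap 38.9
```

Call:
apply_moves(
  targets="0 0 0.004 0 0 0.002 3.5; 0 0 0.008 0 0 0.004 3.5; 0 0 0.012 0 0 0.006 3.5; 0 0 0.016 0 0 0.008 3.5; 0 0 0.02 0 0 0.010 3.5",
)

```text
time: 37.25
tool_pos: [527.0, -56.2, 109.0]
tcp_rot: [180.0, 0.0, -56.4]
ft_force: [0.5, 5.3, -1.0]
finger_gap: 39.1
```

```bash
python3 log.py
```

```text
turn 3.059 z 108.99 x 527.0 y -56.2  drop-err 0.20mm Tz [0.185] F [ 0.5  5.3 -1. ] t 37.25 gap 39.1
```

Call:
apply_moves(
  targets="0 0 0.004 0 0 0.002 3.5; 0 0 0.008 0 0 0.004 3.5; 0 0 0.012 0 0 0.006 3.5; 0 0 0.016 0 0 0.008 3.5; 0 0 0.02 0 0 0.010 3.5",
)

```text
time: 37.8
tool_pos: [527.0, -56.1, 108.9]
tcp_rot: [180.0, 0.0, -57.6]
ft_force: [0.1, 5.3, -0.7]
finger_gap: 39.1
```

```bash
python3 log.py
```

```text
turn 3.079 z 108.87 x 527.0 y -56.1  drop-err 0.18mm Tz [0.213] F [ 0.1  5.3 -0.7] t 37.8 gap 39.1
```

Call:
apply_moves(
  targets="0 0 0.004 0 0 0.002 3.5; 0 0 0.008 0 0 0.004 3.5; 0 0 0.012 0 0 0.006 3.5; 0 0 0.016 0 0 0.008 3.5; 0 0 0.02 0 0 0.010 3.5",
)

```text
time: 38.35
tool_pos: [527.0, -56.1, 108.8]
tcp_rot: [180.0, 0.0, -58.7]
ft_force: [-0.7, 4.8, -0.4]
finger_gap: 38.9
```

```bash
python3 log.py
```

```text
turn 3.099 z 108.77 x 527.0 y -56.1  drop-err 0.17mm Tz [0.196] F [-0.7  4.8 -0.4] t 38.35 gap 38.9
```

```bash
python3 ft.py "[(3.04,.206),(3.06,.185),(3.08,.213),(3.1,.196)]"
```

```text
mean<2.45 0.12035294117647058 0.03778723901697439
prior 0.01 contact 2.712 +- 0.073 base 0.13 force now 14.8
prior 10 contact 2.664 +- 0.076 base 0.12 force now 16.6
```

The estimate is 15-16.6 ±3 N, and the forward/reverse half-difference of 0.138 N m matches the stated friction. I let go and rise.

Call:
apply_moves(
  targets="0 0 0 0 0 0 4.5; 0 0 0 0 0 0 6; 0 0 0 0 0 0 8.5; 0 0 0 0 0 0 8.5; 0 0 0 0 0 0 8.5",
)

```text
time: 38.9
tool_pos: [527.2, -56.6, 108.9]
tcp_rot: [180.0, -0.0, -58.7]
ft_force: [0.2, -0.4, -0.0]
finger_gap: 85.0
```

Call:
apply_moves(
  targets="0 0 0 0 0 0 8.5; 0 0 0 0 0 -0.5 8.5; 0 0 0 0 0 -3 8.5; 0 0 0 0 0 -6 8.5; 0 0 0 0 0 -9 8.5",
)

```text
time: 39.4
tool_pos: [526.9, -56.3, 200.0]
tcp_rot: [180.0, 0.0, -58.7]
ft_force: [0.1, 0.4, 0.1]
finger_gap: 85.2
```

Call:
apply_moves(
  targets="0 0 0 0 0 -2 8.5; 0 0 0 0 0 -4 8.5; 0 0 0 0 0 -5 8.5; 0 0 0 0 0 -5 8.5; 0 0 0 0 0 -5 8.5",
)

```text
time: 39.9
tool_pos: [527.0, -56.3, 248.1]
tcp_rot: [180.0, 0.0, -58.7]
ft_force: [-0.8, 0.6, -1.3]
finger_gap: 85.4
```

```bash
python3 -c "
from h import *
for n in ('scene','top'):
    im=snapshot(n); cv2.imwrite(f'pics/{n}_end.png',im[:,:,::-1])
    for q in ('part_end','stop_face','knob_grip'): print(n,q,[(np.round(x['at'],1).tolist(),round(x['confidence'],2)) for x in place_of(n,q)[:3]])
p=[530.26,-54.88,np.radians(5.32)]
print('expected knob for drop 14.8mm',proj('scene',fx(p,[(0,0,184),(0,0,169.2)])))
# far end: image shift between home picture region now and at push
s=sense(); print(s['tool_pos'],s['ft_force'],s['finger_gap'],s['time'])
a=cv2.imread('pics/scene0.png',0).astype(float); b=cv2.imread('pics/scene_end.png',0).astype(float)
for nm,(r,c,h,w) in dict(knob=(165,256,22,20),outer=(184,224,26,22)).items():
    m=cv2.matchTemplate(b[r-12:r+h+16,c-12:c+w+20].astype(np.float32),a[r:r+h,c:c+w].astype(np.float32),5); _,v,_,l=cv2.minMaxLoc(m); print(nm,'shift col,row',l[0]-12,l[1]-12,round(v,2))
"
```

```text
scene part_end [([217.9, 289.3], 0.91), ([250.7, 233.3], 0.64), ([142.5, 226.2], 0.61)]
scene stop_face [([222.7, 285.1], 0.77), ([204.2, 263.9], 0.33)]
scene knob_grip [([180.6, 267.8], 0.56), ([249.7, 234.2], 0.22), ([150.2, 159.5], 0.17)]
top part_end [([192.4, 322.2], 0.83), ([148.0, 182.6], 0.7), ([245.9, 343.5], 0.61)]
top stop_face [([199.5, 231.6], 0.59)]
top knob_grip []
expected knob for drop 14.8mm [[175.72028496 265.69761829]
 [179.3604969  265.64169976]]
[527.01525882 -56.29984439 248.39188828] [ 0.28984408 -0.48429048  0.0765139 ] 85.19966601062573 40.3
knob shift col,row 0 4 0.94
outer shift col,row 0 0 0.69
```

The knob sank 4 px (3.6 px expected for 14.8 mm), and part_end is now at the stop. I hand in.

```bash
python3 -c "
from h import *
hand_in()"
```

```text
the job is handed in; nothing more can be done
```

I slid the profile home against the end stop, turned the knob 3.10 rad clockwise with the grip following it down, let go, rose clear and handed the job in at about 40 s. No verdict came back.

**Home:** During the push the force rose from about 1 N to 8 N with no further travel, and the picture showed the far end meeting the stop plate. After release, `part_end` was detected at (218, 289) and `stop_face` at (223, 285). The template check on the profile's outer end was inconclusive.

**Clamping force:** I estimate 15 to 17 N, ±3 N, from the turning torque. Contact came at about 2.7 rad. This is an estimate, because single torque readings scatter by about 0.04 N m. Rocking forward and back gave a half-difference of 0.138 N m, close to the stated 0.14 N m friction. The midpoint of those readings, without bias correction, gave about 13 N at 3.05 rad, so about 14 to 15 N at the final 3.10 rad. Free-turning torque read 0.12 rather than 0.14 N m.

**Knob:** The axial force stayed within about 2 N, roughly 0.5 mm of give. In the last picture the knob had sunk 4 px, against 3.6 px expected.

**What disagreed:** Both touch and pictures showed the physical fingertips ending 30 to 35 mm short of the reported TCP. On the first push the closed fingers therefore passed over the profile and touched its top lightly, with about 5 N. I corrected for this by working lower. The cause is unexplained.

**Not checked:** I did not measure the positions of the other things on the table at the end. I felt no unexpected contact.

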